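# Brush out candle tumblers and set them on display

### The job

Dust out the candle tumblers with the long brush, taking the tallest one first and the shortest last: in each, run the brush down to the bottom, up past half its depth and down to the bottom again. Hang the brush back in its holder and have every tumbler standing upright, wholly on the wooden display tray and not touching another; they are thin, so hold them lightly, do not press hard with the brush, and set them down gently, and leave the books, the jar and the gift box where they are.

Things in the scene. Friction and masses are not known exactly. Their poses are not given: they have to be found in the camera images.
- tall_tumbler: tall candle tumbler (may be absent): mustard-glazed straight-sided open cup, 96 mm high, 62 mm outside and 55 mm inside diameter, inner floor 12 mm above its underside, about 0.2 kg; origin at the centre of its underside, z up. Sizes: 96, 78, 60 mm. Breaks if the fingers press over 40 N each (80 N in all) if the brush presses it over 30 N, or if it hits the tray over 45 N
- middle_tumbler: middle-sized candle tumbler (may be absent): mustard-glazed straight-sided open cup, 78 mm high, 62 mm outside and 55 mm inside diameter, inner floor 12 mm above its underside, about 0.2 kg; origin at the centre of its underside, z up. Sizes: 96, 78, 60 mm. Breaks if the fingers press over 40 N each (80 N in all) if the brush presses it over 30 N, or if it hits the tray over 45 N
- short_tumbler: short candle tumbler (may be absent): mustard-glazed straight-sided open cup, 60 mm high, 62 mm outside and 55 mm inside diameter, inner floor 12 mm above its underside, about 0.2 kg; origin at the centre of its underside, z up. Sizes: 96, 78, 60 mm. Breaks if the fingers press over 40 N each (80 N in all) if the brush presses it over 30 N, or if it hits the tray over 45 N
- brush: long bottle brush, 200 mm, 0.09 kg, hanging upright in its holder; origin at the centre of its foot (lower end), z towards the handle. White-grey bristle head of 25 mm diameter from 0 to 84 mm, thin stem, black round collar of 64 mm diameter from 110 to 116 mm, round wooden handle of 18 mm diameter from 116 to 200 mm
- brush_foot (a point): centre of the brush's foot, the lower end of the bristles (the brush's origin)
- brush_holder: fixed upright steel can for the brush, 125 mm high, 46 mm outside and 38 mm inside diameter, on a flat 90 mm foot disc, open above; origin at the centre of its underside. The brush's collar rests on its rim, so that the foot of the hanging brush is 15 mm above the can's underside; the brush is loose in it by up to 7 mm sideways
- display_tray: fixed flat board of light wood, 140 mm (its x) by 320 mm (its y), 16 mm thick, without rim; origin at the centre of its underside
- book_stack: bystander: two books, 110 by 150 by 42 mm; origin at the centre of the underside; must not be moved more than 20 mm
- jar: bystander: closed jar, 56 mm diameter, 70 mm high; origin at the centre of the underside; must not be moved more than 20 mm
- gift_box: bystander: cardboard box, 90 by 90 by 50 mm; origin at the centre of the underside; must not be moved more than 20 mm
Mind the look-alikes: they are no part of the job. Leave any orange or red look-alike of the brush alone.

How it is judged:
By the outcome, as a careful person would: the job done as asked, in the order asked, and still so for the second after the job is handed in, with the robot touching nothing.
Of tall_tumbler, middle_tumbler, short_tumbler only 2 to 3 are there at a start; the rules pass over those that are not, and their reading is None.
At some moment in a run one of tall_tumbler, middle_tumbler, short_tumbler may be knocked a few centimetres aside while the robot is not near it.
It also fails if it takes over 210 s, if anything falls off the work surface, if the arm or the gripper's body presses on something with over 40 N, if the wrist force passes 120 N, or if a joint passes its speed limit or range.

### The arm

A 6-joint arm with a two-finger parallel gripper is mounted at the origin on the work surface. World frame = base frame: x ahead of the robot, y to its left, z up, the work surface at z = 0. Lengths are in mm, angles in rad, forces in N, time in s.
With the tool pointing down it reaches from about 350 to 725 mm from the base axis. Payload 4.3 kg.
Tool frame: the origin (TCP) lies at the centre of the arm's flange, where the gripper is bolted on; the fingertips stand 173 mm ahead of it and the grasp point (between the pads) lies manip.grip_point_offset ahead of it (manip.grip_point_offset is the distance from the TCP to the grasp point, in mm); z points along the fingers, y is the direction in which the jaws open and shut (so a half turn about z gives the same grasp; the last joint's range is limited). The gripper opens to 85 mm and grips with 20 to 120 N. Pads are 22 mm wide; open, the fingers measure 114 mm over their backs; the gripper's body (76 mm by 85 mm) begins 54 mm behind the grasp point. The pads swing forward as they close: fully open they stand 13 mm farther back than shut.
Start: joints at [-1.445, 0.377, 0.081, 1.274, 0, 1.46], TCP at [134.338, -559.107, 404.729] pointing down, gripper open.
Joint ranges: [-2.72, 2.72], [-0.84, 1.66], [-1.02, 1.22], [-1.77, 2.12], [-1.37, 1.28], [-3.14, 3.14]. Speed limits (rad/s): [2.57, 2.57, 3.14, 3.14, 3.14, 3.14].

### API

Orientations are given as a unit quaternion [w, x, y, z].
In Python, from station import manip gives the robot as it stands.
- The arm moves only by the tool apply_moves, never from a script. Its argument "targets" is a list of rows, each an object of numbers: "claw": the finger opening in m, from 0 to 0.0854; "tx", "ty", "tz": the shift along the tool's x, y, z in m; "ax", "ay", "az": the turn, a rotation vector about the tool's x, y, z in rad. A call has 1 to 20 rows; each row is the pose to reach, as a shift and turn from the pose commanded when the call began, along the tool's axes at that moment; what a row does not reach only later rows make up. A row lasts 1/10 s, in which the tool goes at most 50 mm and 8.59 degrees, less where a joint would pass 70% of its speed; a pose out of reach is approached as far as the arm can. A call with a gripper value outside its range is refused whole. The fingers move at their own pace and stop on an object; "force" is the grip in N (left out, the last holds). Time passes only in rows, so rows that repeat a pose let the fingers close. It gives the time, the measured TCP pose, the force and the opening at its end, in the units of the state.
- manip.read_state(): the state, without advancing time (a new reading comes with each control period).
- manip.capture(name): name is "scene" or "top" or "wrist"; returns (picture, depth): 400x640x3 uint8, red, green, blue; 400x640 float32, mm along the optical axis (not along the pixel's ray), 0 where there is no reading.
- manip.calibration(name): a dict with "intrinsics" (3x3 intrinsics, pixels), "view" (4x4, takes a point from world to camera coordinates); the wrist camera has in their place "tool_from_camera" (4x4, takes a point from camera to tool coordinates, whose origin is the TCP and whose axes are the flange's). Camera axes: x right, y down, z forward; pixel columns grow to the right and rows downward; lengths in mm; the calibration is good to about 2 mm. The wrist camera is an equidistant fisheye: a pixel r from the principal point sees the ray r / f radians off the axis. A picture is of the moment at which its call begins: read the wrist's pose just before it. calibration takes no time and is no camera call.
- manip.job_done(): hands the job in, once; it reports no verdict.
The state is a dict: "t": time; "qpos": joint angles; "qd": joint speeds; "tau": joint torques, N m; "position": TCP position; "eef_rot": TCP orientation; "contact_force": force on the tool from outside, world axes, zero at the start; "moment": the same for the moment, N m; "width": finger opening in mm.
Only numpy, scipy, OpenCV 4.12 (cv2) and the standard library are available. Lean on these libraries where they do the work, as an engineer would, in place of code of your own. Each camera call takes 0.05 s, during which the arm holds its last target.

## Working session

There is one attempt and no reset: what is moved stays moved. The work goes in short steps, Python scripts to look and compute and a tool call to move; the robot and the scene stay as the last step left them, time stands still between calls to the robot, and variables do not carry over. Pictures are saved under pics/ and viewed, and the job is handed in when it is done.

Besides the shell and the picture viewer there is one more tool, called after ">>>" as name([rows], argument=value, ...), one row to a line, values as JSON. apply_moves: Moves the arm, as the interface text tells. Its arguments: {"type":"object","properties":{"targets":{"type":"array"},"force":{"type":"number"}},"required":["targets"]}

```bash
ls; mkdir -p pics; python3 - <<'E'
from station import manip
import cv2, numpy as np
print(manip.grip_point_offset, manip.read_state())
for n in ["scene","top","wrist"]:
    p,d=manip.capture(n); cv2.imwrite(f"pics/{n}0.png",p[:,:,::-1]); np.save(f"pics/{n}0.npy",d)
    print(n,manip.calibration(n))
E
```

```text
pics
154.70000000000002 {'t': 0.0, 'qpos': array([-1.44529892e+00,  3.78101825e-01,  7.96426299e-02,  1.27441438e+00,
        1.05657052e-05,  1.46050004e+00]), 'qd': array([-5.67846155e-05,  1.28157009e-03, -9.98514138e-04,  2.15181489e-04,
        3.54783239e-04,  8.13182934e-04]), 'tau': array([ 3.11351687e-04, -4.63602269e+01,  2.69877237e+01,  2.06971855e-02,
       -2.41259599e-06,  9.86931070e-06]), 'position': array([ 134.30038574, -558.78975856,  403.74486666]), 'eef_rot': array([-1.03863184e-03,  9.93057678e-01,  1.17623847e-01, -2.61133490e-06]), 'contact_force': array([-0.53599857, -0.23277143, -0.46156843]), 'moment': array([-0.05418239, -0.03511802,  0.02192811]), 'width': 85.49458243304625}
scene {'intrinsics': array([[455.17657131,   0.        , 323.27552689],
       [  0.        , 455.17657131, 202.1889222 ],
       [  0.        ,   0.        ,   1.        ]]), 'view': array([[ 7.08494150e-01,  7.05678957e-01,  7.29714970e-03,
        -3.51014996e+02],
       [ 5.97475931e-01, -5.94292424e-01, -5.38367000e-01,
        -3.30485953e+02],
       [-3.75577622e-01,  3.857
[... 502 characters left out ...]
1.84163146e-01,  1.59117773e-02, -9.82766885e-01,
         1.14020959e+03],
       [ 0.00000000e+00,  0.00000000e+00,  0.00000000e+00,
         1.00000000e+00]])}
wrist {'intrinsics': array([[309.70691629,   0.        , 314.15504232],
       [  0.        , 309.70691629, 199.40900053],
       [  0.        ,   0.        ,   1.        ]]), 'tool_from_camera': array([[-3.66829583e-05, -9.61829167e-01, -2.73650602e-01,
         6.84167977e+01],
       [ 9.99999931e-01,  6.55949833e-05, -3.64604072e-04,
        -1.42175376e+00],
       [ 3.68636938e-04, -2.73650597e-01,  9.61829099e-01,
         3.25696117e+01],
       [ 0.00000000e+00,  0.00000000e+00,  0.00000000e+00,
         1.00000000e+00]])}
```

View pics/scene0.png

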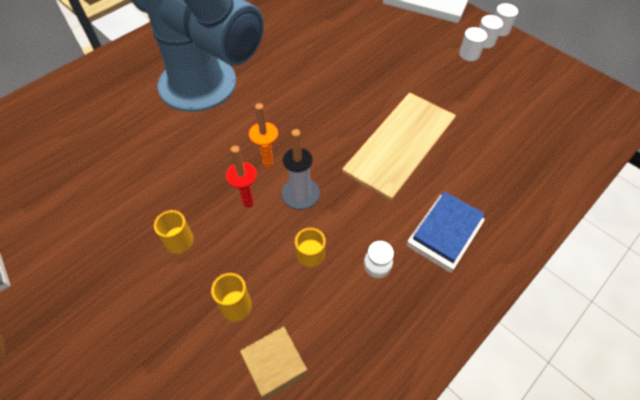

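View pics/top0.png

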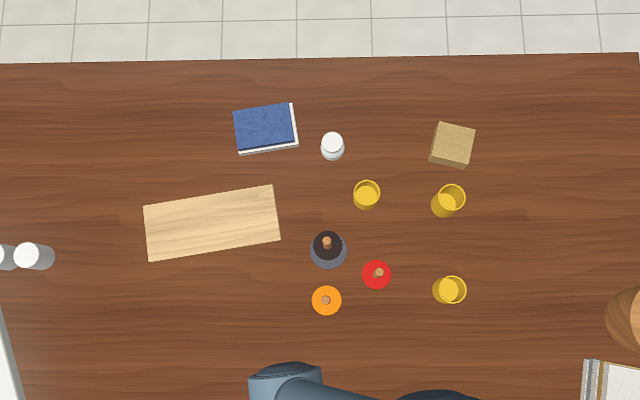

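View pics/wrist0.png

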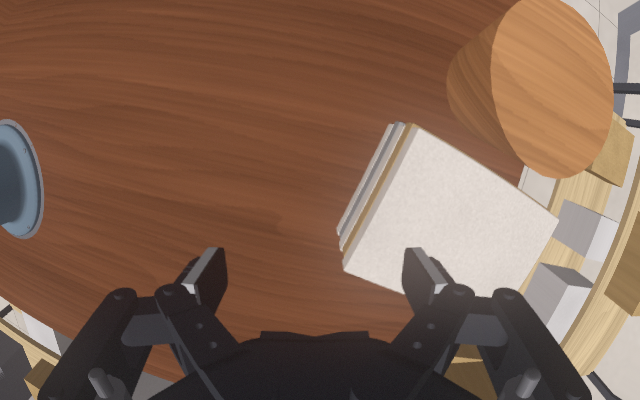

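The scene shows three mustard tumblers at scene pixels (174,231), (232,297) and (310,247), and the tray at (400,145). The brush candidates are the black-collared one in the steel can at (297,160), the red one at (241,175) and the orange one at (263,133). I'm choosing the black-collared one. Next I'll measure everything.

```bash
cat > h.py <<'E'
from station import manip
import cv2, numpy as np
from scipy.optimize import least_squares
from scipy.spatial.transform import Rotation as R
def cloud(n,save=None):
    p,d=manip.capture(n); c=manip.calibration(n); K=c["intrinsics"]; V=c["view"]
    v,u=np.mgrid[:400,:640]
    X=np.stack([(u-K[0,2])/K[0,0]*d,(v-K[1,2])/K[1,1]*d,d],-1)
    W=(X-V[:3,3])@V[:3,:3]
    W[d<=0]=np.nan
    if save: cv2.imwrite(f"pics/{save}.png",p[:,:,::-1])
    return p,d,W
def wrist(save=None):
    s=manip.read_state(); p,d=manip.capture("wrist"); c=manip.calibration("wrist"); K=c["intrinsics"];T=c["tool_from_camera"]
    v,u=np.mgrid[:400,:640]; a=(u-K[0,2])/K[0,0]; b=(v-K[1,2])/K[1,1]; th=np.hypot(a,b)+1e-9
    t=np.tan(np.minimum(th,1.5)); X=np.stack([a/th*t*d,b/th*t*d,d],-1)
    q=s["eef_rot"]; Rw=R.from_quat([q[1],q[2],q[3],q[0]]).as_matrix()
    W=(X@T[:3,:3].T+T[:3,3])@Rw.T+s["position"]; W[(d<=0)|(th>1.45)]=np.nan
    if save: cv2.imwrite(f"pics/{save}.png",p[:,:,::-1])
    return p,d,W,s
def circ(P,r):
    f=lambda c:np.hypot(P[:,0]-c[0],P[:,1]-c[1])-r
    return least_squares(f,P[:,:2].mean(0),loss="soft_l1").x
def blobs(p,W,lo,hi,mn=60,xr=(150,800)):
    hsv=cv2.cvtColor(p,cv2.COLOR_RGB2HSV); m=cv2.inRange(hsv,lo,hi)
    n,l,st,ce=cv2.connectedComponentsWithStats(m)
    for i in range(1,n):
        if st[i,4]>mn:
            P=W[l==i]; P=P[~np.isnan(P[:,0])]; 
            if len(P)>20: yield ce[i],P
def tumblers(p,W):
    out=[]
    for c,P in blobs(p,W,(18,150,90),(30,255,255)):
        P=P[P[:,2]>-5]; z=np.percentile(P[:,2],99)
        Q=P[P[:,2]>z-5]
        mid=(Q[:,:2].max(0)+Q[:,:2].min(0))/2
        out.append((c.round(),len(P),z.round(1),mid.round(1),circ(Q,29.5).round(1)))
    return out
E
python3 - <<'E'
from h import *
np.set_printoptions(suppress=True,precision=1)
for n in ["scene","top"]:
    p,d,W=cloud(n)
    for t in tumblers(p,W): print(n,*t)
    # black collar, holder, red/orange
    for nm,lo,hi in [("dark",(0,0,0),(180,120,75)),("red",(0,200,120),(4,255,255)),("orange",(9,200,200),(17,255,255))]:
        for c,P in blobs(p,W,lo,hi):
            if 250<np.median(P[:,0])<800 and P[:,2].max()<200:
                z=np.percentile(P[:,2],98);Q=P[P[:,2]>z-6]
                print(n,nm,c,len(P),"z",z,"mid",(Q.max(0)+Q.min(0))/2,"ext",np.ptp(Q,axis=0))
    x,y,z=W[...,0],W[...,1],W[...,2]
    m=((z>9)&(z<24)&(x>200)&(x<700)&(y>60)&(y<420)).astype(np.uint8)
    k,l,st,ce=cv2.connectedComponentsWithStats(m)
    for i in range(1,k):
        if st[i,4]>300:
            P=W[l==i]; r=cv2.minAreaRect(P[:,:2].astype(np.float32)); print(n,"flat",ce[i],st[i,4],np.median(P[:,2]),r)
    m=((z>30)&(z<400)&(x>250)&(x<900)&(y>-500)&(y<500)).astype(np.uint8)
    k,l,st,ce=cv2.connectedComponentsWithStats(m)
    for i in range(1,k):
        if st[i,4]>80:
            P=W[l==i]; print(n,"obj",ce[i],st[i,4],P.min(0),P.max(0))
E
```

```text
scene [263. 134.] 270 118.5 [351.5 -46.9] [342.4 -40.2]
scene [173. 231.] 1170 79.2 [ 371.7 -324.5] [ 373.  -324.6]
scene [310. 246.] 954 61.6 [ 598.3 -142.8] [ 598.4 -143. ]
scene [231. 296.] 1401 97.1 [ 576.7 -330.8] [ 577.1 -330.7]
scene dark [297.2 161.3] 435 z 132.72784931760177 mid [468.1 -51.4 130.3] ext [62.1 61.8  7. ]
scene red [242.5 181.1] 708 z 118.76131917036402 mid [ 405.5 -155.3  130.6] ext [65.4 62.9 35.7]
scene orange [263.3 134.1] 197 z 137.50506830033663 mid [354.1 -46.6 138.9] ext [14.8 15.2  9.3]
scene flat [398.9 145.4] 5631 15.185231973483232 ((540.2335815429688, 230.58038330078125), (141.25448608398438, 325.24871826171875), 8.807694435119629)
scene obj [263.2 133.5] 828 [321.7 -78.4  30.1] [385.  -16.  201.4]
scene obj [298.1 165.2] 1184 [435.7 -83.2  30.6] [499.1 -19.  216.6]
scene obj [241.1 174.7] 908 [ 372.8 -186.7   30.1] [ 438.2 -123.8  201.5]
scene obj [448.6 226.6] 2732 [714.2  27.2  30. ] [832.8 180.1  46.6]
scene obj [172.1 228.7] 832 [ 340.5 -355.4   30.1] [ 404.2 -294.2   81.4]
scene obj [310.  244.3] 470 [ 568.  -173.8   30.2] [ 629.4 -112.4   62
[... 749 characters left out ...]
8316040039062), (141.27972412109375, 320.426513671875), 9.066384315490723)
top obj [262.6 125.9] 2304 [708.5  30.1  30. ] [827.4 182.8  48.9]
top obj [452.3 143.4] 1469 [ 660.8 -405.6   30.1] [ 769.5 -296.3   57.2]
top obj [331.6 144.7] 474 [686.8 -88.6  30.4] [739.4 -32.7  74.9]
top obj [366.2 193. ] 252 [ 562.1 -170.3   30. ] [ 624.  -109.6   66.7]
top obj [448.8 199.2] 529 [ 541.4 -357.7   30. ] [ 602.6 -297.2  102.7]
top obj [326.9 245.2] 680 [431.2 -79.4 123. ] [494.1 -17.  217.9]
top obj [375.6 274.2] 689 [ 369.3 -184.4  107.4] [ 431.5 -121.6  202.9]
top obj [450.5 289.4] 359 [ 338.2 -352.8   30.3] [ 399.4 -291.6   81.9]
top obj [325.9 300. ] 701 [315.6 -75.8 110.1] [379.  -15.6 202.8]
```

```bash
python3 - <<'E'
import cv2
a=cv2.imread("pics/scene0.png")[90:330,140:420]; cv2.imwrite("pics/crop0.png",cv2.resize(a,None,fx=2.5,fy=2.5,interpolation=2))
E
```

```text
(no output)
```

View pics/crop0.png

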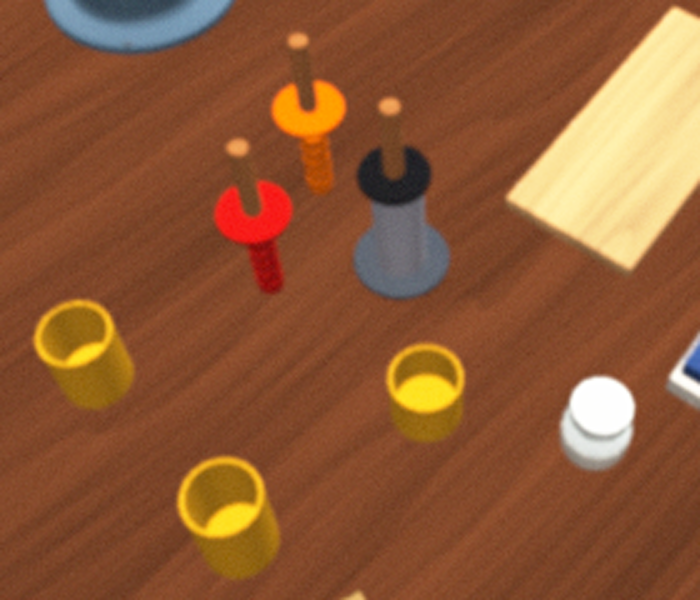

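The close crop confirms the choice: only the black-collared brush hangs in the steel can. The red and orange ones stand free. I'll first set the tool axes along the world (tool x = +y, tool y = +x) above the short tumbler.

>>> apply_moves([
  {"tx": 0.547, "ty": -0.298, "tz": 0.03, "az": -1.335, "claw": 0.085},
  {"tx": 0.547, "ty": -0.298, "tz": 0.03, "az": -1.335, "claw": 0.085},
  {"tx": 0.547, "ty": -0.298, "tz": 0.03, "az": -1.335, "claw": 0.085},
  {"tx": 0.547, "ty": -0.298, "tz": 0.03, "az": -1.335, "claw": 0.085},
  {"tx": 0.547, "ty": -0.298, "tz": 0.03, "az": -1.335, "claw": 0.085},
  {"tx": 0.547, "ty": -0.298, "tz": 0.03, "az": -1.335, "claw": 0.085},
  {"tx": 0.547, "ty": -0.298, "tz": 0.03, "az": -1.335, "claw": 0.085},
  {"tx": 0.547, "ty": -0.298, "tz": 0.03, "az": -1.335, "claw": 0.085},
  {"tx": 0.547, "ty": -0.298, "tz": 0.03, "az": -1.335, "claw": 0.085},
  {"tx": 0.547, "ty": -0.298, "tz": 0.03, "az": -1.335, "claw": 0.085},
  {"tx": 0.547, "ty": -0.298, "tz": 0.03, "az": -1.335, "claw": 0.085},
  {"tx": 0.547, "ty": -0.298, "tz": 0.03, "az": -1.335, "claw": 0.085},
  {"tx": 0.547, "ty": -0.298, "tz": 0.03, "az": -1.335, "claw": 0.085},
  {"tx": 0.547, "ty": -0.298, "tz": 0.03, "az": -1.335, "claw": 0.085},
  {"tx": 0.547, "ty": -0.298, "tz": 0.03, "az": -1.335, "claw": 0.085},
  {"tx": 0.547, "ty": -0.298, "tz": 0.03, "az": -1.335, "claw": 0.085},
  {"tx": 0.547, "ty": -0.298, "tz": 0.03, "az": -1.335, "claw": 0.085},
  {"tx": 0.547, "ty": -0.298, "tz": 0.03, "az": -1.335, "claw": 0.085},
], force=25)

```text
validation failed for argument at $.ta...
```

```bash
python3 - <<'E'
from h import *
np.set_printoptions(suppress=True,precision=2)
p,d,W,s=wrist("w1")
print(s["t"],s["position"],s["eef_rot"],s["qpos"],s["contact_force"])
for t in tumblers(p,W): print(*t)
E
```

```text
0.25 [ 134.31 -558.96  404.24] [-0.    0.99  0.12 -0.  ] [-1.45  0.38  0.08  1.27 -0.    1.46] [-0.06  0.96  0.42]
```

View pics/w1.png

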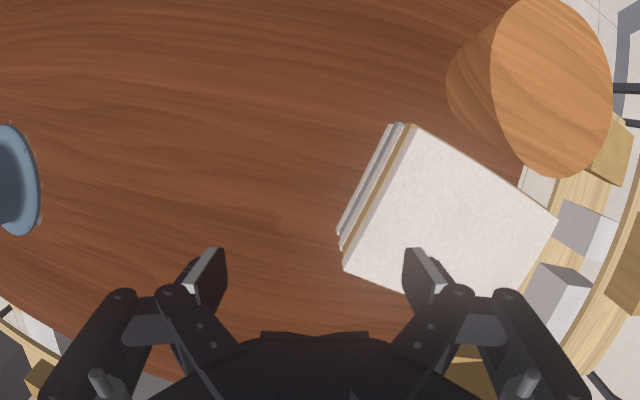

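The call was refused, probably because each row needs every key. The picture shows the arm hasn't moved.

>>> apply_moves([
  {"claw": 0.085, "tx": 0.547, "ty": -0.298, "tz": 0.03, "ax": 0, "ay": 0, "az": -1.335},
], force=25)

```text
t: 0.4
position: [169.1, -528.4, 402.0]
eef_rot: [0.001, 0.982, 0.19, -0.001]
contact_force: [2.1, 1.0, 0.5]
width: 84.9
```

>>> apply_moves([
  {"claw": 0.085, "tx": 0.54, "ty": -0.199, "tz": 0.03, "ax": 0, "ay": 0, "az": -1.186},
  {"claw": 0.085, "tx": 0.54, "ty": -0.199, "tz": 0.03, "ax": 0, "ay": 0, "az": -1.186},
  {"claw": 0.085, "tx": 0.54, "ty": -0.199, "tz": 0.03, "ax": 0, "ay": 0, "az": -1.186},
  {"claw": 0.085, "tx": 0.54, "ty": -0.199, "tz": 0.03, "ax": 0, "ay": 0, "az": -1.186},
  {"claw": 0.085, "tx": 0.54, "ty": -0.199, "tz": 0.03, "ax": 0, "ay": 0, "az": -1.186},
  {"claw": 0.085, "tx": 0.54, "ty": -0.199, "tz": 0.03, "ax": 0, "ay": 0, "az": -1.186},
  {"claw": 0.085, "tx": 0.54, "ty": -0.199, "tz": 0.03, "ax": 0, "ay": 0, "az": -1.186},
  {"claw": 0.085, "tx": 0.54, "ty": -0.199, "tz": 0.03, "ax": 0, "ay": 0, "az": -1.186},
  {"claw": 0.085, "tx": 0.54, "ty": -0.199, "tz": 0.03, "ax": 0, "ay": 0, "az": -1.186},
  {"claw": 0.085, "tx": 0.54, "ty": -0.199, "tz": 0.03, "ax": 0, "ay": 0, "az": -1.186},
  {"claw": 0.085, "tx": 0.54, "ty": -0.199, "tz": 0.03, "ax": 0, "ay": 0, "az": -1.186},
  {"claw": 0.085, "tx": 0.54, "ty": -0.199, "tz": 0.03, "ax": 0, "ay": 0, "az": -1.186},
  {"claw": 0.085, "tx": 0.54, "ty": -0.199, "tz": 0.03, "ax": 0, "ay": 0, "az": -1.186},
  {"claw": 0.085, "tx": 0.54, "ty": -0.199, "tz": 0.03, "ax": 0, "ay": 0, "az": -1.186},
  {"claw": 0.085, "tx": 0.54, "ty": -0.199, "tz": 0.03, "ax": 0, "ay": 0, "az": -1.186},
  {"claw": 0.085, "tx": 0.54, "ty": -0.199, "tz": 0.03, "ax": 0, "ay": 0, "az": -1.186},
])

```text
t: 2.0
position: [596.1, -139.1, 372.5]
eef_rot: [0.0, 0.707, 0.707, -0.0]
contact_force: [-0.2, -0.6, 0.6]
width: 85.1
```

```bash
python3 - <<'E'
from h import *
np.set_printoptions(suppress=True,precision=3)
p,d,W,s=wrist("w2")
print(s["t"],s["position"],s["eef_rot"],s["qpos"],s["contact_force"])
for t in tumblers(p,W): print(*t)
E
```

```text
2.0 [ 596.06  -139.083  372.539] [ 0.     0.707  0.707 -0.   ] [-0.333  0.464  0.129  1.237 -0.     1.239] [-0.165 -0.642  0.626]
[315. 187.] 3579 59.2 [ 595.6 -140.1] [ 595.7 -140.2]
[150. 291.] 127 255.7 [ 535.7 -127.9] [ 517.5 -105.3]
[299. 317.] 1491 70.4 [ 579.5 -216.6] [ 584.6 -271. ]
```

View pics/w2.png

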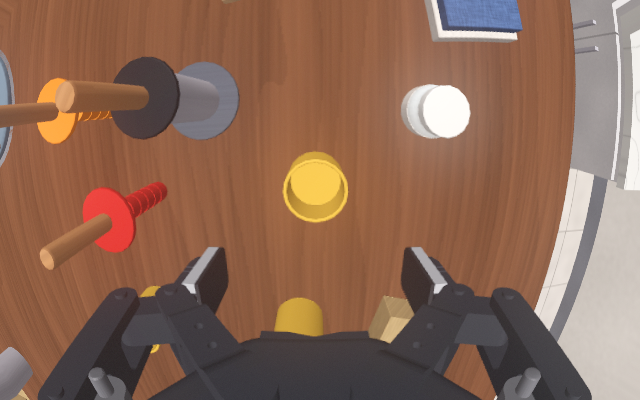

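The picture shows the short tumbler at (315,187), measured at (595.7, -140.2), centred under the gripper. I'll descend and grip it.

>>> apply_moves([
  {"claw": 0.085, "tx": -0.001, "ty": 0, "tz": 0.05, "ax": 0, "ay": 0, "az": 0},
  {"claw": 0.085, "tx": -0.001, "ty": 0, "tz": 0.1, "ax": 0, "ay": 0, "az": 0},
  {"claw": 0.085, "tx": -0.001, "ty": 0, "tz": 0.15, "ax": 0, "ay": 0, "az": 0},
  {"claw": 0.085, "tx": -0.001, "ty": 0, "tz": 0.175, "ax": 0, "ay": 0, "az": 0},
  {"claw": 0.085, "tx": -0.001, "ty": 0, "tz": 0.182, "ax": 0, "ay": 0, "az": 0},
  {"claw": 0.055, "tx": -0.001, "ty": 0, "tz": 0.182, "ax": 0, "ay": 0, "az": 0},
  {"claw": 0.055, "tx": -0.001, "ty": 0, "tz": 0.182, "ax": 0, "ay": 0, "az": 0},
  {"claw": 0.055, "tx": -0.001, "ty": 0, "tz": 0.182, "ax": 0, "ay": 0, "az": 0},
  {"claw": 0.055, "tx": -0.001, "ty": 0, "tz": 0.182, "ax": 0, "ay": 0, "az": 0},
  {"claw": 0.055, "tx": -0.001, "ty": 0, "tz": 0.182, "ax": 0, "ay": 0, "az": 0},
  {"claw": 0.055, "tx": -0.001, "ty": 0, "tz": 0.182, "ax": 0, "ay": 0, "az": 0},
], force=22)

```text
t: 3.15
position: [597.9, -139.5, 192.3]
eef_rot: [0.002, 0.707, 0.707, 0.001]
contact_force: [-0.1, 0.4, 7.1]
width: 60.0
```

>>> apply_moves([
  {"claw": 0.055, "tx": 0, "ty": 0, "tz": -0.01, "ax": 0, "ay": 0, "az": 0},
  {"claw": 0.055, "tx": 0, "ty": 0, "tz": -0.04, "ax": 0, "ay": 0, "az": 0},
  {"claw": 0.055, "tx": 0, "ty": 0, "tz": -0.09, "ax": 0, "ay": 0, "az": 0},
  {"claw": 0.055, "tx": 0, "ty": 0, "tz": -0.13, "ax": 0, "ay": 0, "az": 0},
  {"claw": 0.055, "tx": 0.04, "ty": -0.006, "tz": -0.13, "ax": 0, "ay": 0, "az": 0},
  {"claw": 0.055, "tx": 0.08, "ty": -0.012, "tz": -0.13, "ax": 0, "ay": 0, "az": 0},
  {"claw": 0.055, "tx": 0.12, "ty": -0.018, "tz": -0.13, "ax": 0, "ay": 0, "az": 0},
  {"claw": 0.055, "tx": 0.16, "ty": -0.024, "tz": -0.13, "ax": 0, "ay": 0, "az": 0},
  {"claw": 0.055, "tx": 0.2, "ty": -0.03, "tz": -0.13, "ax": 0, "ay": 0, "az": 0},
  {"claw": 0.055, "tx": 0.24, "ty": -0.036, "tz": -0.13, "ax": 0, "ay": 0, "az": 0},
  {"claw": 0.055, "tx": 0.28, "ty": -0.042, "tz": -0.13, "ax": 0, "ay": 0, "az": 0},
  {"claw": 0.055, "tx": 0.32, "ty": -0.05, "tz": -0.13, "ax": 0, "ay": 0, "az": 0},
  {"claw": 0.055, "tx": 0.36, "ty": -0.056, "tz": -0.13, "ax": 0, "ay": 0, "az": 0},
  {"claw": 0.055, "tx": 0.4, "ty": -0.063, "tz": -0.13, "ax": 0, "ay": 0, "az": 0},
  {"claw": 0.055, "tx": 0.44, "ty": -0.07, "tz": -0.13, "ax": 0, "ay": 0, "az": 0},
  {"claw": 0.055, "tx": 0.47, "ty": -0.074, "tz": -0.13, "ax": 0, "ay": 0, "az": 0},
  {"claw": 0.055, "tx": 0.47, "ty": -0.074, "tz": -0.13, "ax": 0, "ay": 0, "az": 0},
])

```text
t: 4.85
position: [521.0, 334.5, 320.4]
eef_rot: [-0.001, 0.705, 0.709, 0.0]
contact_force: [0.8, -1.4, -1.8]
width: 60.0
```

```bash
python3 - <<'E'
from h import *
np.set_printoptions(suppress=True,precision=3)
p,d,W,s=wrist("w3")
print(s["t"],s["position"],s["eef_rot"],s["qpos"],s["contact_force"],s["width"])
for t in tumblers(p,W): print(*t)
x,y,z=W[...,0],W[...,1],W[...,2]
m=((z>9)&(z<24)&(x>200)&(x<700)&(y>0)&(y<450)).astype(np.uint8)
k,l,st,ce=cv2.connectedComponentsWithStats(m)
for i in range(1,k):
    if st[i,4]>300:
        P=W[l==i]; print(ce[i],st[i,4],np.median(P[:,2]),cv2.minAreaRect(P[:,:2].astype(np.float32)))
E
```

```text
4.85 [521.026 334.459 320.393] [-0.001  0.705  0.709  0.   ] [0.468 0.5   0.051 1.122 0.002 2.032] [ 0.779 -1.449 -1.793] 60.00385589707813
[314. 271.] 17012 187.1 [519.8 340. ] [519.7 334.1]
[318.511 172.516] 12174 14.181549936696996 ((521.38916015625, 330.6247863769531), (140.9275360107422, 122.42777252197266), 8.43514347076416)
```

View pics/w3.png

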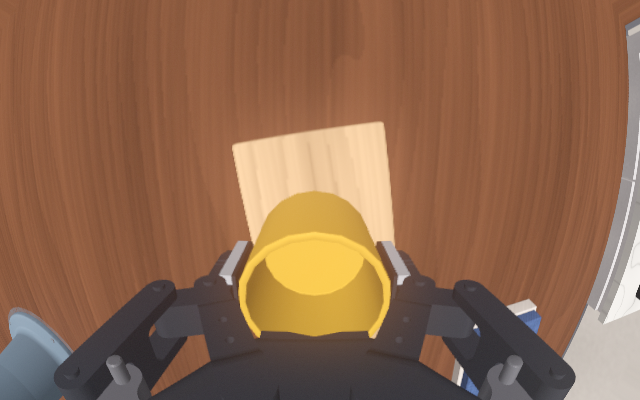

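The short tumbler is held upright over the tray's far end. I'll lower it and slow down near contact.

>>> apply_moves([
  {"claw": 0.055, "tx": -0.001, "ty": 0, "tz": 0.03, "ax": 0, "ay": 0, "az": 0},
  {"claw": 0.055, "tx": -0.001, "ty": 0, "tz": 0.06, "ax": 0, "ay": 0, "az": 0},
  {"claw": 0.055, "tx": -0.001, "ty": 0, "tz": 0.085, "ax": 0, "ay": 0, "az": 0},
  {"claw": 0.055, "tx": -0.001, "ty": 0, "tz": 0.1, "ax": 0, "ay": 0, "az": 0},
  {"claw": 0.055, "tx": -0.001, "ty": 0, "tz": 0.106, "ax": 0, "ay": 0, "az": 0},
  {"claw": 0.055, "tx": -0.001, "ty": 0, "tz": 0.108, "ax": 0, "ay": 0, "az": 0},
  {"claw": 0.055, "tx": -0.001, "ty": 0, "tz": 0.11, "ax": 0, "ay": 0, "az": 0},
  {"claw": 0.055, "tx": -0.001, "ty": 0, "tz": 0.11, "ax": 0, "ay": 0, "az": 0},
  {"claw": 0.055, "tx": -0.001, "ty": 0, "tz": 0.11, "ax": 0, "ay": 0, "az": 0},
])

```text
t: 5.8
position: [522.8, 330.0, 211.2]
eef_rot: [0.0, 0.707, 0.707, 0.001]
contact_force: [-0.1, -0.3, -1.8]
width: 60.1
```

>>> apply_moves([
  {"claw": 0.055, "tx": 0, "ty": 0, "tz": 0.001, "ax": 0, "ay": 0, "az": 0},
  {"claw": 0.055, "tx": 0, "ty": 0, "tz": 0.002, "ax": 0, "ay": 0, "az": 0},
  {"claw": 0.055, "tx": 0, "ty": 0, "tz": 0.003, "ax": 0, "ay": 0, "az": 0},
  {"claw": 0.055, "tx": 0, "ty": 0, "tz": 0.003, "ax": 0, "ay": 0, "az": 0},
])

```text
t: 6.2
position: [522.5, 330.0, 208.3]
eef_rot: [0.0, 0.707, 0.708, 0.0]
contact_force: [-0.4, -1.4, 4.9]
width: 60.0
```

It's touching gently. I'll release and go back up.

>>> apply_moves([
  {"claw": 0.07, "tx": 0, "ty": 0, "tz": 0, "ax": 0, "ay": 0, "az": 0},
  {"claw": 0.085, "tx": 0, "ty": 0, "tz": 0, "ax": 0, "ay": 0, "az": 0},
  {"claw": 0.085, "tx": 0, "ty": 0, "tz": 0, "ax": 0, "ay": 0, "az": 0},
  {"claw": 0.085, "tx": 0, "ty": 0, "tz": -0.02, "ax": 0, "ay": 0, "az": 0},
  {"claw": 0.085, "tx": 0, "ty": 0, "tz": -0.06, "ax": 0, "ay": 0, "az": 0},
  {"claw": 0.085, "tx": 0, "ty": 0, "tz": -0.11, "ax": 0, "ay": 0, "az": 0},
  {"claw": 0.085, "tx": 0, "ty": 0, "tz": -0.165, "ax": 0, "ay": 0, "az": 0},
  {"claw": 0.085, "tx": -0.04, "ty": 0.004, "tz": -0.165, "ax": 0, "ay": 0, "az": 0},
  {"claw": 0.085, "tx": -0.08, "ty": 0.01, "tz": -0.165, "ax": 0, "ay": 0, "az": 0},
  {"claw": 0.085, "tx": -0.13, "ty": 0.02, "tz": -0.165, "ax": 0, "ay": 0, "az": 0},
  {"claw": 0.085, "tx": -0.18, "ty": 0.03, "tz": -0.165, "ax": 0, "ay": 0, "az": 0},
  {"claw": 0.085, "tx": -0.23, "ty": 0.035, "tz": -0.165, "ax": 0, "ay": 0, "az": 0},
  {"claw": 0.085, "tx": -0.28, "ty": 0.04, "tz": -0.165, "ax": 0, "ay": 0, "az": 0},
  {"claw": 0.085, "tx": -0.33, "ty": 0.04, "tz": -0.165, "ax": 0, "ay": 0, "az": 0},
  {"claw": 0.085, "tx": -0.38, "ty": 0.04, "tz": -0.165, "ax": 0, "ay": 0, "az": 0},
  {"claw": 0.085, "tx": -0.43, "ty": 0.04, "tz": -0.165, "ax": 0, "ay": 0, "az": 0},
  {"claw": 0.085, "tx": -0.48, "ty": 0.04, "tz": -0.165, "ax": 0, "ay": 0, "az": 0},
  {"claw": 0.085, "tx": -0.53, "ty": 0.03, "tz": -0.165, "ax": 0, "ay": 0, "az": 0},
])

```text
t: 8.0
position: [553.7, -199.0, 372.2]
eef_rot: [0.0, 0.707, 0.708, 0.0]
contact_force: [1.4, -0.3, 0.5]
width: 85.1
```

```bash
python3 - <<'E'
from h import *
np.set_printoptions(suppress=True,precision=2)
s=manip.read_state();print(s["position"],s["eef_rot"],s["qpos"])
for n in ["scene","top"]:
    p,d,W=cloud(n,n+"1")
    for t in tumblers(p,W): print(n,*t)
E
```

```text
[ 553.73 -199.    372.15] [0.   0.71 0.71 0.  ] [-0.45  0.41  0.05  1.21  0.    1.12]
scene [423. 108.] 733 77.4 [524.7 327.1] [524.9 326.4]
scene [173. 231.] 1177 79.2 [ 373.  -324.8] [ 372.9 -324.6]
scene [231. 296.] 1399 97.2 [ 577.1 -330.7] [ 577.  -330.7]
top [460. 202.] 113 98.7 [ 561.4 -345.3] [ 573.  -328.1]
top [165. 227.] 738 78.1 [518.7 328.5] [518.8 328.6]
top [449. 290.] 798 80.6 [ 368.7 -322.2] [ 368.3 -322.5]
```

View pics/scene1.png

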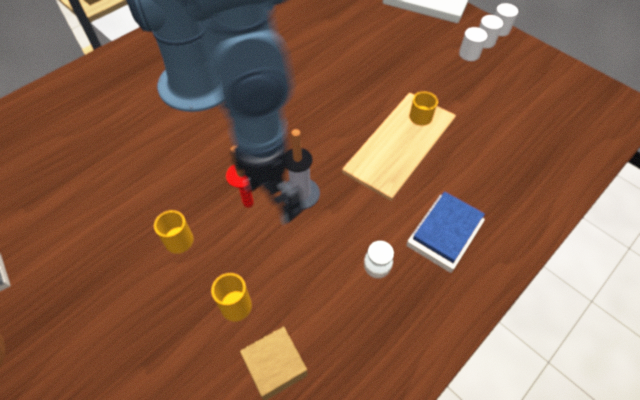

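The short tumbler now stands at (423,108) on the tray, and the others haven't moved. Next is the middle one.

>>> apply_moves([
  {"claw": 0.085, "tx": -0.03, "ty": -0.04, "tz": 0, "ax": 0, "ay": 0, "az": 0},
  {"claw": 0.085, "tx": -0.06, "ty": -0.08, "tz": 0, "ax": 0, "ay": 0, "az": 0},
  {"claw": 0.085, "tx": -0.09, "ty": -0.12, "tz": 0, "ax": 0, "ay": 0, "az": 0},
  {"claw": 0.085, "tx": -0.115, "ty": -0.16, "tz": 0, "ax": 0, "ay": 0, "az": 0},
  {"claw": 0.085, "tx": -0.124, "ty": -0.182, "tz": 0, "ax": 0, "ay": 0, "az": 0},
  {"claw": 0.085, "tx": -0.124, "ty": -0.182, "tz": 0, "ax": 0, "ay": 0, "az": 0},
  {"claw": 0.085, "tx": -0.124, "ty": -0.182, "tz": 0, "ax": 0, "ay": 0, "az": 0},
])

```text
t: 8.8
position: [371.7, -320.7, 372.4]
eef_rot: [0.0, 0.707, 0.707, 0.0]
contact_force: [0.5, 0.0, -0.2]
width: 85.1
```

```bash
python3 - <<'E'
from h import *
np.set_printoptions(suppress=True,precision=3)
p,d,W,s=wrist("w4")
print(s["t"],s["position"],s["eef_rot"],s["qpos"],s["contact_force"])
for t in tumblers(p,W): print(*t)
E
```

```text
8.8 [ 371.666 -320.742  372.398] [0.    0.707 0.707 0.   ] [-0.841  0.22  -0.22   1.13   0.001  0.729] [ 0.524  0.041 -0.228]
[314. 192.] 4122 77.2 [ 370.3 -323.4] [ 370.2 -322.7]
[501. 198.] 4476 94.7 [ 573.8 -329.1] [ 573.4 -328.7]
```

View pics/w4.png

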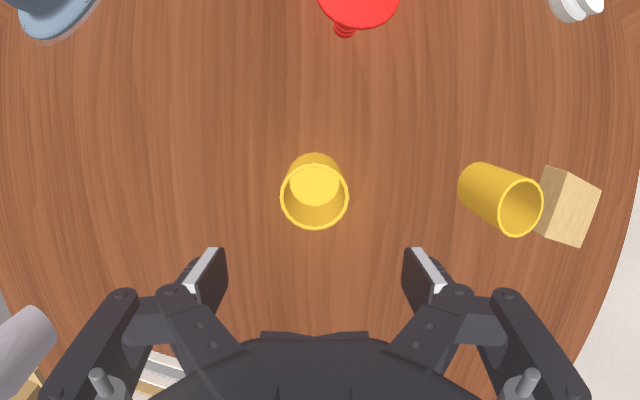

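The middle tumbler at (314,192) is centred within 2 mm. I'll descend and grip it.

>>> apply_moves([
  {"claw": 0.085, "tx": -0.002, "ty": -0.001, "tz": 0.05, "ax": 0, "ay": 0, "az": 0},
  {"claw": 0.085, "tx": -0.002, "ty": -0.001, "tz": 0.1, "ax": 0, "ay": 0, "az": 0},
  {"claw": 0.085, "tx": -0.002, "ty": -0.001, "tz": 0.145, "ax": 0, "ay": 0, "az": 0},
  {"claw": 0.085, "tx": -0.002, "ty": -0.001, "tz": 0.166, "ax": 0, "ay": 0, "az": 0},
  {"claw": 0.085, "tx": -0.002, "ty": -0.001, "tz": 0.172, "ax": 0, "ay": 0, "az": 0},
  {"claw": 0.055, "tx": -0.002, "ty": -0.001, "tz": 0.172, "ax": 0, "ay": 0, "az": 0},
  {"claw": 0.055, "tx": -0.002, "ty": -0.001, "tz": 0.172, "ax": 0, "ay": 0, "az": 0},
  {"claw": 0.055, "tx": -0.002, "ty": -0.001, "tz": 0.172, "ax": 0, "ay": 0, "az": 0},
  {"claw": 0.055, "tx": -0.002, "ty": -0.001, "tz": 0.172, "ax": 0, "ay": 0, "az": 0},
  {"claw": 0.055, "tx": -0.002, "ty": -0.001, "tz": 0.172, "ax": 0, "ay": 0, "az": 0},
  {"claw": 0.055, "tx": -0.002, "ty": -0.001, "tz": 0.172, "ax": 0, "ay": 0, "az": 0},
], force=22)

```text
t: 9.95
position: [371.3, -323.6, 201.6]
eef_rot: [0.001, 0.707, 0.707, 0.0]
contact_force: [1.9, 1.6, 6.1]
width: 60.1
```

>>> apply_moves([
  {"claw": 0.055, "tx": 0, "ty": 0, "tz": -0.01, "ax": 0, "ay": 0, "az": 0},
  {"claw": 0.055, "tx": 0, "ty": 0, "tz": -0.05, "ax": 0, "ay": 0, "az": 0},
  {"claw": 0.055, "tx": 0, "ty": 0, "tz": -0.09, "ax": 0, "ay": 0, "az": 0},
  {"claw": 0.055, "tx": 0.01, "ty": 0.02, "tz": -0.13, "ax": 0, "ay": 0, "az": 0},
  {"claw": 0.055, "tx": 0.03, "ty": 0.06, "tz": -0.13, "ax": 0, "ay": 0, "az": 0},
  {"claw": 0.055, "tx": 0.05, "ty": 0.1, "tz": -0.13, "ax": 0, "ay": 0, "az": 0},
  {"claw": 0.055, "tx": 0.07, "ty": 0.14, "tz": -0.13, "ax": 0, "ay": 0, "az": 0},
  {"claw": 0.055, "tx": 0.1, "ty": 0.175, "tz": -0.13, "ax": 0, "ay": 0, "az": 0},
  {"claw": 0.055, "tx": 0.14, "ty": 0.192, "tz": -0.13, "ax": 0, "ay": 0, "az": 0},
  {"claw": 0.055, "tx": 0.18, "ty": 0.195, "tz": -0.13, "ax": 0, "ay": 0, "az": 0},
  {"claw": 0.055, "tx": 0.225, "ty": 0.195, "tz": -0.13, "ax": 0, "ay": 0, "az": 0},
  {"claw": 0.055, "tx": 0.27, "ty": 0.195, "tz": -0.13, "ax": 0, "ay": 0, "az": 0},
  {"claw": 0.055, "tx": 0.315, "ty": 0.195, "tz": -0.13, "ax": 0, "ay": 0, "az": 0},
  {"claw": 0.055, "tx": 0.36, "ty": 0.19, "tz": -0.13, "ax": 0, "ay": 0, "az": 0},
  {"claw": 0.055, "tx": 0.405, "ty": 0.185, "tz": -0.13, "ax": 0, "ay": 0, "az": 0},
  {"claw": 0.055, "tx": 0.45, "ty": 0.18, "tz": -0.13, "ax": 0, "ay": 0, "az": 0},
  {"claw": 0.055, "tx": 0.495, "ty": 0.173, "tz": -0.13, "ax": 0, "ay": 0, "az": 0},
  {"claw": 0.055, "tx": 0.53, "ty": 0.168, "tz": -0.13, "ax": 0, "ay": 0, "az": 0},
  {"claw": 0.055, "tx": 0.554, "ty": 0.167, "tz": -0.13, "ax": 0, "ay": 0, "az": 0},
  {"claw": 0.055, "tx": 0.554, "ty": 0.167, "tz": -0.13, "ax": 0, "ay": 0, "az": 0},
])

```text
t: 11.95
position: [536.2, 234.0, 330.3]
eef_rot: [-0.001, 0.705, 0.709, -0.0]
contact_force: [0.2, -0.1, -1.4]
width: 60.4
```

```bash
python3 - <<'E'
from h import *
np.set_printoptions(suppress=True,precision=3)
p,d,W,s=wrist("w5")
print(s["t"],s["position"],s["eef_rot"],s["qpos"],s["contact_force"],s["width"])
for t in tumblers(p,W): print(*t)
E
```

```text
11.95 [536.158 233.981 330.321] [-0.001  0.705  0.709 -0.   ] [ 0.303  0.427 -0.038  1.106  0.001  1.868] [ 0.17  -0.117 -1.404] 60.36022341070823
[299.  85.] 4399 75.3 [521.4 328.7] [521.4 328.8]
[314. 269.] 17896 205.6 [534.6 242.2] [534.8 234.5]
```

View pics/w5.png

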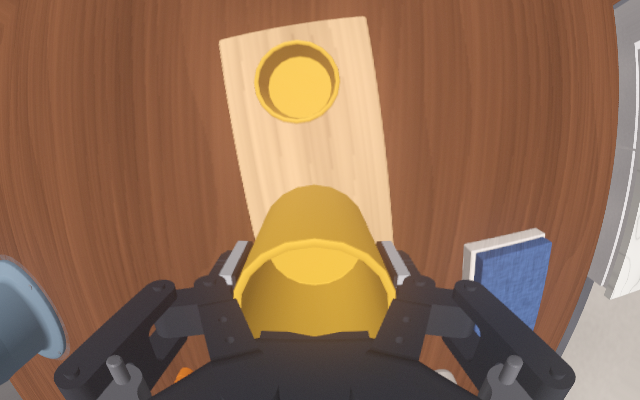

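The picture shows the middle tumbler over the tray's centre and the short one clear at (299,85). Lowering.

>>> apply_moves([
  {"claw": 0.055, "tx": 0, "ty": 0, "tz": 0.03, "ax": 0, "ay": 0, "az": 0},
  {"claw": 0.055, "tx": 0, "ty": 0, "tz": 0.06, "ax": 0, "ay": 0, "az": 0},
  {"claw": 0.055, "tx": 0, "ty": 0, "tz": 0.085, "ax": 0, "ay": 0, "az": 0},
  {"claw": 0.055, "tx": 0, "ty": 0, "tz": 0.1, "ax": 0, "ay": 0, "az": 0},
  {"claw": 0.055, "tx": 0, "ty": 0, "tz": 0.107, "ax": 0, "ay": 0, "az": 0},
  {"claw": 0.055, "tx": 0, "ty": 0, "tz": 0.109, "ax": 0, "ay": 0, "az": 0},
  {"claw": 0.055, "tx": 0, "ty": 0, "tz": 0.11, "ax": 0, "ay": 0, "az": 0},
  {"claw": 0.055, "tx": 0, "ty": 0, "tz": 0.111, "ax": 0, "ay": 0, "az": 0},
  {"claw": 0.055, "tx": 0, "ty": 0, "tz": 0.112, "ax": 0, "ay": 0, "az": 0},
  {"claw": 0.055, "tx": 0, "ty": 0, "tz": 0.112, "ax": 0, "ay": 0, "az": 0},
])

```text
t: 13.0
position: [537.3, 231.3, 218.8]
eef_rot: [0.0, 0.707, 0.707, 0.0]
contact_force: [0.2, -0.3, -2.9]
width: 60.2
```

>>> apply_moves([
  {"claw": 0.055, "tx": 0, "ty": 0, "tz": 0.001, "ax": 0, "ay": 0, "az": 0},
  {"claw": 0.055, "tx": 0, "ty": 0, "tz": 0.002, "ax": 0, "ay": 0, "az": 0},
  {"claw": 0.055, "tx": 0, "ty": 0, "tz": 0.002, "ax": 0, "ay": 0, "az": 0},
])

```text
t: 13.3
position: [537.2, 231.4, 217.6]
eef_rot: [0.0, 0.707, 0.708, 0.001]
contact_force: [-2.7, -0.8, 6.6]
width: 60.0
```

>>> apply_moves([
  {"claw": 0.07, "tx": 0, "ty": 0, "tz": 0, "ax": 0, "ay": 0, "az": 0},
  {"claw": 0.085, "tx": 0, "ty": 0, "tz": 0, "ax": 0, "ay": 0, "az": 0},
  {"claw": 0.085, "tx": 0, "ty": 0, "tz": 0, "ax": 0, "ay": 0, "az": 0},
  {"claw": 0.085, "tx": 0, "ty": 0, "tz": -0.02, "ax": 0, "ay": 0, "az": 0},
  {"claw": 0.085, "tx": 0, "ty": 0, "tz": -0.06, "ax": 0, "ay": 0, "az": 0},
  {"claw": 0.085, "tx": 0, "ty": 0, "tz": -0.11, "ax": 0, "ay": 0, "az": 0},
  {"claw": 0.085, "tx": 0, "ty": 0, "tz": -0.155, "ax": 0, "ay": 0, "az": 0},
  {"claw": 0.085, "tx": -0.04, "ty": 0.005, "tz": -0.168, "ax": 0, "ay": 0, "az": 0},
  {"claw": 0.085, "tx": -0.09, "ty": 0.01, "tz": -0.168, "ax": 0, "ay": 0, "az": 0},
  {"claw": 0.085, "tx": -0.138, "ty": 0.02, "tz": -0.168, "ax": 0, "ay": 0, "az": 0},
  {"claw": 0.085, "tx": -0.187, "ty": 0.025, "tz": -0.168, "ax": 0, "ay": 0, "az": 0},
  {"claw": 0.085, "tx": -0.236, "ty": 0.03, "tz": -0.168, "ax": 0, "ay": 0, "az": 0},
  {"claw": 0.085, "tx": -0.285, "ty": 0.035, "tz": -0.168, "ax": 0, "ay": 0, "az": 0},
  {"claw": 0.085, "tx": -0.334, "ty": 0.037, "tz": -0.168, "ax": 0, "ay": 0, "az": 0},
  {"claw": 0.085, "tx": -0.383, "ty": 0.037, "tz": -0.168, "ax": 0, "ay": 0, "az": 0},
  {"claw": 0.085, "tx": -0.432, "ty": 0.037, "tz": -0.168, "ax": 0, "ay": 0, "az": 0},
  {"claw": 0.085, "tx": -0.48, "ty": 0.037, "tz": -0.168, "ax": 0, "ay": 0, "az": 0},
  {"claw": 0.085, "tx": -0.525, "ty": 0.037, "tz": -0.168, "ax": 0, "ay": 0, "az": 0},
  {"claw": 0.085, "tx": -0.56, "ty": 0.037, "tz": -0.168, "ax": 0, "ay": 0, "az": 0},
  {"claw": 0.085, "tx": -0.56, "ty": 0.037, "tz": -0.168, "ax": 0, "ay": 0, "az": 0},
])

```text
t: 15.3
position: [573.9, -333.5, 383.2]
eef_rot: [0.0, 0.709, 0.705, -0.001]
contact_force: [0.0, -0.1, -1.1]
width: 84.6
```

```bash
python3 - <<'E'
from h import *
np.set_printoptions(suppress=True,precision=3)
p,d,W,s=wrist("w6")
print(s["t"],s["position"],s["eef_rot"],s["qpos"],s["contact_force"])
for t in tumblers(p,W): print(*t)
for n in ["scene","top"]:
    p,d,W=cloud(n,n+"2")
    for t in tumblers(p,W): print(n,*t)
E
```

```text
15.3 [ 573.935 -333.484  383.201] [ 0.     0.709  0.705 -0.001] [-0.622  0.575  0.339  1.334 -0.002  0.954] [ 0.02  -0.061 -1.118]
[316. 185.] 4439 95.1 [ 574.5 -328.9] [ 574.6 -328.6]
scene [412. 120.] 1546 94.5 [539.2 229.5] [539.5 229.2]
scene [263. 134.] 270 118.5 [351.3 -46.9] [342.3 -40.5]
scene [231. 297.] 1296 97.5 [ 597.1 -330.9] [ 576.9 -330.6]
top [439. 196.] 179 98.8 [ 583.6 -313.1] [ 572.1 -328.8]
top [206. 219.] 767 96.2 [534.  230.5] [533.7 231.1]
top [165. 227.] 738 77.5 [518.8 328.5] [518.7 328.4]
```

View pics/w6.png

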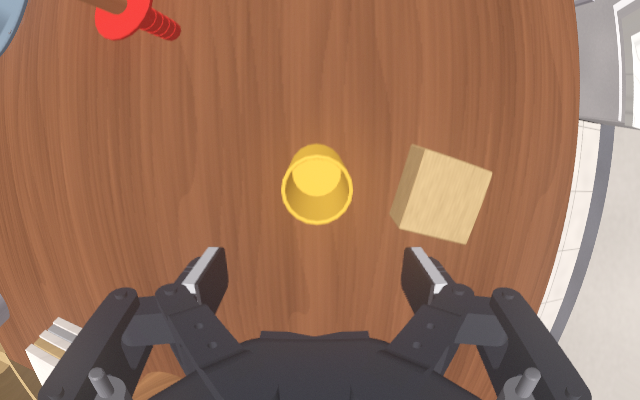

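View pics/scene2.png

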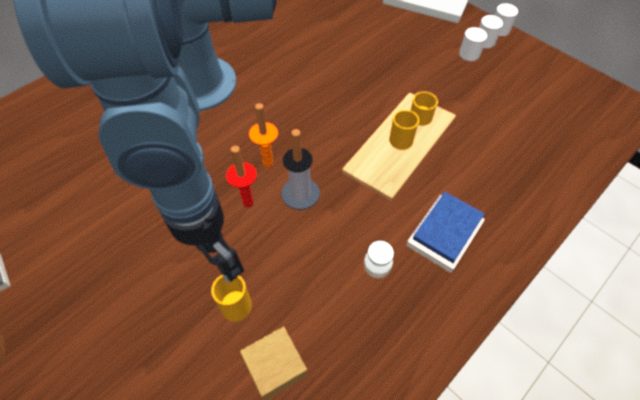

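The tall tumbler at (316,185) is centred, and the gift box edge is 30 mm from the fingers. Descending to grip.

>>> apply_moves([
  {"claw": 0.085, "tx": 0, "ty": 0, "tz": 0.02, "ax": 0, "ay": 0, "az": 0},
  {"claw": 0.085, "tx": 0, "ty": 0, "tz": 0.06, "ax": 0, "ay": 0, "az": 0},
  {"claw": 0.085, "tx": 0, "ty": 0, "tz": 0.11, "ax": 0, "ay": 0, "az": 0},
  {"claw": 0.085, "tx": 0, "ty": 0, "tz": 0.15, "ax": 0, "ay": 0, "az": 0},
  {"claw": 0.085, "tx": 0, "ty": 0, "tz": 0.166, "ax": 0, "ay": 0, "az": 0},
  {"claw": 0.085, "tx": 0, "ty": 0, "tz": 0.17, "ax": 0, "ay": 0, "az": 0},
  {"claw": 0.055, "tx": 0, "ty": 0, "tz": 0.17, "ax": 0, "ay": 0, "az": 0},
  {"claw": 0.055, "tx": 0, "ty": 0, "tz": 0.17, "ax": 0, "ay": 0, "az": 0},
  {"claw": 0.055, "tx": 0, "ty": 0, "tz": 0.17, "ax": 0, "ay": 0, "az": 0},
  {"claw": 0.055, "tx": 0, "ty": 0, "tz": 0.17, "ax": 0, "ay": 0, "az": 0},
  {"claw": 0.055, "tx": 0, "ty": 0, "tz": 0.17, "ax": 0, "ay": 0, "az": 0},
  {"claw": 0.055, "tx": 0, "ty": 0, "tz": 0.17, "ax": 0, "ay": 0, "az": 0},
], force=22)

```text
t: 16.65
position: [575.5, -328.9, 216.4]
eef_rot: [0.002, 0.707, 0.708, 0.001]
contact_force: [0.1, 2.4, 6.1]
width: 60.1
```

>>> apply_moves([
  {"claw": 0.055, "tx": 0, "ty": 0, "tz": -0.01, "ax": 0, "ay": 0, "az": 0},
  {"claw": 0.055, "tx": 0, "ty": 0, "tz": -0.05, "ax": 0, "ay": 0, "az": 0},
  {"claw": 0.055, "tx": 0, "ty": 0, "tz": -0.09, "ax": 0, "ay": 0, "az": 0},
  {"claw": 0.055, "tx": 0.02, "ty": 0, "tz": -0.12, "ax": 0, "ay": 0, "az": 0},
  {"claw": 0.055, "tx": 0.06, "ty": 0, "tz": -0.12, "ax": 0, "ay": 0, "az": 0},
  {"claw": 0.055, "tx": 0.1, "ty": 0, "tz": -0.12, "ax": 0, "ay": 0, "az": 0},
  {"claw": 0.055, "tx": 0.145, "ty": 0, "tz": -0.12, "ax": 0, "ay": 0, "az": 0},
  {"claw": 0.055, "tx": 0.19, "ty": 0, "tz": -0.12, "ax": 0, "ay": 0, "az": 0},
  {"claw": 0.055, "tx": 0.235, "ty": 0, "tz": -0.12, "ax": 0, "ay": 0, "az": 0},
  {"claw": 0.055, "tx": 0.28, "ty": -0.003, "tz": -0.12, "ax": 0, "ay": 0, "az": 0},
  {"claw": 0.055, "tx": 0.325, "ty": -0.006, "tz": -0.12, "ax": 0, "ay": 0, "az": 0},
  {"claw": 0.055, "tx": 0.37, "ty": -0.011, "tz": -0.12, "ax": 0, "ay": 0, "az": 0},
  {"claw": 0.055, "tx": 0.41, "ty": -0.016, "tz": -0.12, "ax": 0, "ay": 0, "az": 0},
  {"claw": 0.055, "tx": 0.44, "ty": -0.02, "tz": -0.12, "ax": 0, "ay": 0, "az": 0},
  {"claw": 0.055, "tx": 0.461, "ty": -0.022, "tz": -0.12, "ax": 0, "ay": 0, "az": 0},
  {"claw": 0.055, "tx": 0.461, "ty": -0.022, "tz": -0.11, "ax": 0, "ay": 0, "az": 0},
  {"claw": 0.055, "tx": 0.461, "ty": -0.022, "tz": -0.085, "ax": 0, "ay": 0, "az": 0},
  {"claw": 0.055, "tx": 0.461, "ty": -0.022, "tz": -0.055, "ax": 0, "ay": 0, "az": 0},
  {"claw": 0.055, "tx": 0.461, "ty": -0.022, "tz": -0.04, "ax": 0, "ay": 0, "az": 0},
  {"claw": 0.055, "tx": 0.461, "ty": -0.022, "tz": -0.03, "ax": 0, "ay": 0, "az": 0},
])

```text
t: 18.65
position: [551.4, 131.2, 242.3]
eef_rot: [-0.001, 0.707, 0.707, -0.002]
contact_force: [0.3, 0.3, -1.5]
width: 60.5
```

```bash
python3 - <<'E'
from h import *
np.set_printoptions(suppress=True,precision=3)
p,d,W,s=wrist("w7")
print(s["t"],s["position"],s["eef_rot"],s["qpos"],s["contact_force"])
for t in tumblers(p,W): print(*t)
E
```

```text
18.65 [551.356 131.162 242.297] [-0.001  0.707  0.707 -0.002] [ 0.122  0.462 -0.227  0.885 -0.001  1.693] [ 0.295  0.267 -1.524]
[283.  52.] 14562 93.2 [536.7 225.6] [536.6 232.4]
[314. 268.] 18078 120.9 [549.6 147.4] [549.7 130.6]
```

View pics/w7.png

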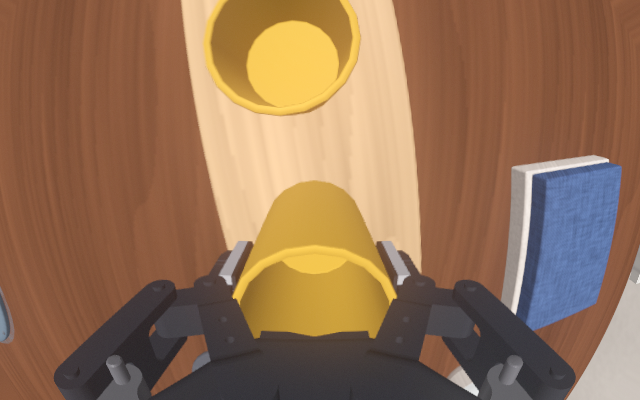

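The picture shows the tall tumbler just over the tray, well clear of the middle one. Setting it down.

>>> apply_moves([
  {"claw": 0.055, "tx": 0, "ty": 0, "tz": 0.004, "ax": 0, "ay": 0, "az": 0},
  {"claw": 0.055, "tx": 0, "ty": 0, "tz": 0.007, "ax": 0, "ay": 0, "az": 0},
  {"claw": 0.055, "tx": 0, "ty": 0, "tz": 0.009, "ax": 0, "ay": 0, "az": 0},
  {"claw": 0.055, "tx": 0, "ty": 0, "tz": 0.01, "ax": 0, "ay": 0, "az": 0},
  {"claw": 0.055, "tx": 0, "ty": 0, "tz": 0.011, "ax": 0, "ay": 0, "az": 0},
  {"claw": 0.055, "tx": 0, "ty": 0, "tz": 0.012, "ax": 0, "ay": 0, "az": 0},
  {"claw": 0.055, "tx": 0, "ty": 0, "tz": 0.012, "ax": 0, "ay": 0, "az": 0},
])

```text
t: 19.4
position: [552.3, 132.3, 232.4]
eef_rot: [0.0, 0.707, 0.707, 0.0]
contact_force: [0.8, -0.4, -1.8]
width: 60.1
```

>>> apply_moves([
  {"claw": 0.055, "tx": 0, "ty": 0, "tz": 0.001, "ax": 0, "ay": 0, "az": 0},
  {"claw": 0.055, "tx": 0, "ty": 0, "tz": 0.002, "ax": 0, "ay": 0, "az": 0},
  {"claw": 0.055, "tx": 0, "ty": 0, "tz": 0.002, "ax": 0, "ay": 0, "az": 0},
])

```text
t: 19.7
position: [552.2, 132.4, 232.3]
eef_rot: [0.0, 0.707, 0.708, 0.0]
contact_force: [-4.7, 0.4, 11.6]
width: 60.2
```

>>> apply_moves([
  {"claw": 0.07, "tx": 0, "ty": 0, "tz": 0, "ax": 0, "ay": 0, "az": 0},
  {"claw": 0.085, "tx": 0, "ty": 0, "tz": 0, "ax": 0, "ay": 0, "az": 0},
  {"claw": 0.085, "tx": 0, "ty": 0, "tz": 0, "ax": 0, "ay": 0, "az": 0},
  {"claw": 0.085, "tx": 0, "ty": 0, "tz": -0.02, "ax": 0, "ay": 0, "az": 0},
  {"claw": 0.085, "tx": 0, "ty": 0, "tz": -0.06, "ax": 0, "ay": 0, "az": 0},
  {"claw": 0.085, "tx": 0, "ty": 0, "tz": -0.11, "ax": 0, "ay": 0, "az": 0},
  {"claw": 0.085, "tx": 0, "ty": 0, "tz": -0.155, "ax": 0, "ay": 0, "az": 0},
  {"claw": 0.085, "tx": 0, "ty": 0, "tz": -0.19, "ax": 0, "ay": 0, "az": 0},
  {"claw": 0.085, "tx": -0.04, "ty": -0.02, "tz": -0.19, "ax": 0, "ay": 0, "az": 0},
  {"claw": 0.085, "tx": -0.08, "ty": -0.04, "tz": -0.19, "ax": 0, "ay": 0, "az": 0},
  {"claw": 0.085, "tx": -0.12, "ty": -0.06, "tz": -0.19, "ax": 0, "ay": 0, "az": 0},
  {"claw": 0.085, "tx": -0.16, "ty": -0.078, "tz": -0.19, "ax": 0, "ay": 0, "az": 0},
  {"claw": 0.085, "tx": -0.183, "ty": -0.087, "tz": -0.19, "ax": 0, "ay": 0, "az": 0},
  {"claw": 0.085, "tx": -0.183, "ty": -0.087, "tz": -0.19, "ax": 0, "ay": 0, "az": 0},
  {"claw": 0.085, "tx": -0.183, "ty": -0.087, "tz": -0.19, "ax": 0, "ay": 0, "az": 0},
])

```text
t: 21.2
position: [465.4, -51.1, 420.3]
eef_rot: [-0.0, 0.707, 0.707, 0.0]
contact_force: [0.0, 1.2, 0.2]
width: 84.8
```

```bash
python3 - <<'E'
from h import *
np.set_printoptions(suppress=True,precision=2)
p,d,W,s=wrist("w8")
print(s["t"],s["position"],s["eef_rot"],s["qpos"],s["contact_force"])
x,y,z=W[...,0],W[...,1],W[...,2]
near=np.hypot(x-466,y+50)<60
for lo,hi in [(210,222),(190,222),(125,140),(100,122),(2,12)]:
    Q=W[near&(z>lo)&(z<hi)]
    if len(Q)>10: print(lo,hi,len(Q),np.median(Q[:,2]),(Q.max(0)+Q.min(0))/2,np.ptp(Q,axis=0),Q.mean(0))
    if len(Q)>10 and lo==125: print("collar",circ(Q[np.hypot(*(Q[:,:2]-[466,-50]).T)>29],31.5))
for n in ["scene","top"]:
    p,d,W=cloud(n,n+"3")
    for t in tumblers(p,W): print(n,*t)
    x,y,z=W[...,0],W[...,1],W[...,2]
    Q=W[(np.hypot(x-466,y+50)<60)&(z>208)&(z<222)]; print(n,"handle top",len(Q),Q.mean(0) if len(Q) else 0)
E
```

```text
21.2 [465.37 -51.12 420.28] [-0.    0.71  0.71  0.  ] [-0.25  0.16 -0.17  1.24  0.    1.33] [0.01 1.19 0.2 ]
210 222 597 212.8446733647872 [464.98 -48.92 212.38] [17.78 16.81  4.7 ] [465.07 -48.19 212.74]
190 222 848 212.41194057011307 [465.08 -48.63 202.37] [18.14 17.39 24.72] [465.06 -46.45 209.21]
125 140 3113 129.1794223893193 [465.29 -47.41 132.51] [63.73 60.45 14.25] [465.08 -43.55 129.25]
collar [465.9 -50.3]
2 12 1508 4.15932841450342 [467.18 -33.21   6.07] [90.19 57.72  8.08] [468.44 -27.11   4.18]
scene [399. 133.] 2551 112.2 [554.1 129.6] [554.2 129.4]
scene [263. 134.] 273 119.5 [351.9 -46.9] [343.  -41.4]
scene handle top 64 [469.59 -52.13 213.29]
top [245. 210.] 613 114.4 [548.  133.4] [548.6 131.5]
top [206. 219.] 767 95.9 [534.  231.4] [533.6 231.4]
top [166. 227.] 737 77.6 [517.8 328.7] [518.7 328.6]
top handle top 0 0
```

View pics/w8.png

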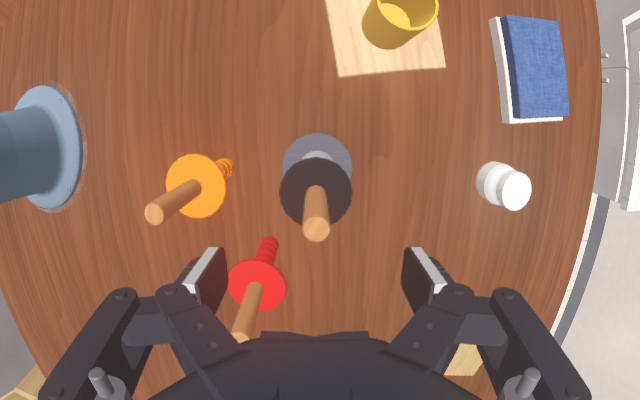

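View pics/scene3.png

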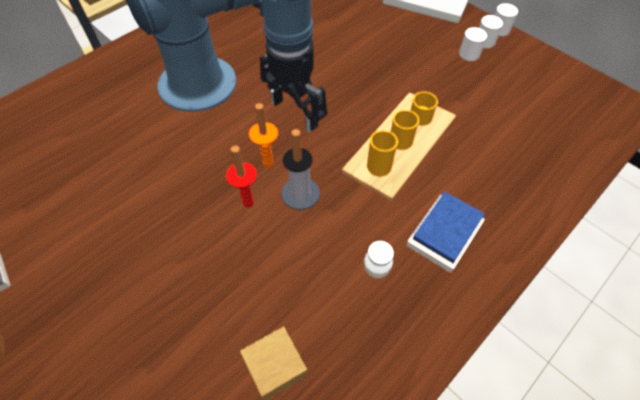

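All three tumblers now stand on the tray. The black-collared brush's handle is at (316,225) in the wrist view, measured at (465.1, -48.8). I'll descend and grip it by the handle.

>>> apply_moves([
  {"claw": 0.06, "tx": 0.002, "ty": 0, "tz": 0.02, "ax": 0, "ay": 0, "az": 0},
  {"claw": 0.06, "tx": 0.002, "ty": 0, "tz": 0.05, "ax": 0, "ay": 0, "az": 0},
  {"claw": 0.06, "tx": 0.002, "ty": 0, "tz": 0.08, "ax": 0, "ay": 0, "az": 0},
  {"claw": 0.06, "tx": 0.002, "ty": 0, "tz": 0.092, "ax": 0, "ay": 0, "az": 0},
  {"claw": 0.06, "tx": 0.002, "ty": 0, "tz": 0.095, "ax": 0, "ay": 0, "az": 0},
  {"claw": 0.03, "tx": 0.002, "ty": 0, "tz": 0.095, "ax": 0, "ay": 0, "az": 0},
  {"claw": 0.01, "tx": 0.002, "ty": 0, "tz": 0.095, "ax": 0, "ay": 0, "az": 0},
  {"claw": 0.01, "tx": 0.002, "ty": 0, "tz": 0.095, "ax": 0, "ay": 0, "az": 0},
  {"claw": 0.01, "tx": 0.002, "ty": 0, "tz": 0.095, "ax": 0, "ay": 0, "az": 0},
  {"claw": 0.01, "tx": 0.002, "ty": 0, "tz": 0.095, "ax": 0, "ay": 0, "az": 0},
  {"claw": 0.01, "tx": 0.002, "ty": 0, "tz": 0.095, "ax": 0, "ay": 0, "az": 0},
  {"claw": 0.01, "tx": 0.002, "ty": 0, "tz": 0.095, "ax": 0, "ay": 0, "az": 0},
], force=50)

```text
t: 22.55
position: [466.0, -48.9, 326.5]
eef_rot: [0.001, 0.707, 0.707, 0.001]
contact_force: [-0.2, 1.0, 6.5]
width: 16.8
```

>>> apply_moves([
  {"claw": 0.01, "tx": 0, "ty": 0, "tz": -0.02, "ax": 0, "ay": 0, "az": 0},
  {"claw": 0.01, "tx": 0, "ty": 0, "tz": -0.05, "ax": 0, "ay": 0, "az": 0},
  {"claw": 0.01, "tx": 0, "ty": 0, "tz": -0.08, "ax": 0, "ay": 0, "az": 0},
  {"claw": 0.01, "tx": 0, "ty": 0, "tz": -0.11, "ax": 0, "ay": 0, "az": 0},
  {"claw": 0.01, "tx": 0, "ty": 0, "tz": -0.135, "ax": 0, "ay": 0, "az": 0},
  {"claw": 0.01, "tx": 0, "ty": 0, "tz": -0.14, "ax": 0, "ay": 0, "az": 0},
  {"claw": 0.01, "tx": 0, "ty": 0, "tz": -0.14, "ax": 0, "ay": 0, "az": 0},
])

```text
t: 23.25
position: [465.6, -49.0, 465.6]
eef_rot: [0.001, 0.707, 0.707, 0.0]
contact_force: [-0.3, 0.2, -1.7]
width: 16.6
```

```bash
python3 - <<'E'
from h import *
np.set_printoptions(suppress=True,precision=2)
p,d,W,s=wrist("w9")
print(s["t"],s["position"],s["eef_rot"],s["qpos"],s["contact_force"],s["width"])
x,y,z=W[...,0],W[...,1],W[...,2]
Q=W[(np.hypot(x-466,y+50)<24)&(z>110)&(z<135)]
if len(Q):print("can rim",len(Q),(Q.max(0)+Q.min(0))/2,np.ptp(Q,axis=0),circ(Q[np.hypot(*(Q[:,:2]-[466,-50]).T)>17],21))
p,d,W=cloud("scene","scene4")
x,y,z=W[...,0],W[...,1],W[...,2]
n=(np.hypot(x-466,y+50)<45)
for lo,hi in [(110,125),(138,160),(160,200),(200,235),(235,290)]:
    Q=W[n&(z>lo)&(z<hi)]; print(lo,len(Q),Q.mean(0) if len(Q) else 0, Q.min(0) if len(Q) else 0)
E
```

```text
23.25 [465.59 -48.98 465.58] [0.   0.71 0.71 0.  ] [-0.24  0.15 -0.07  1.35 -0.    1.33] [-0.35  0.22 -1.71] 16.558349001576296
can rim 336 [467.19 -40.83 117.56] [44.42 29.45 14.88] [466.86 -48.49]
110 211 [472.47 -52.4  118.68] [447.46 -73.95 110.  ]
138 22 [473.09 -55.36 156.97] [461.81 -62.65 151.35]
160 145 [472.99 -56.36 180.07] [457.2  -64.67 160.61]
200 158 [473.09 -56.53 217.23] [456.46 -64.56 200.17]
235 636 [471.28 -56.39 267.94] [435.34 -82.28 235.29]
```

View pics/w9.png

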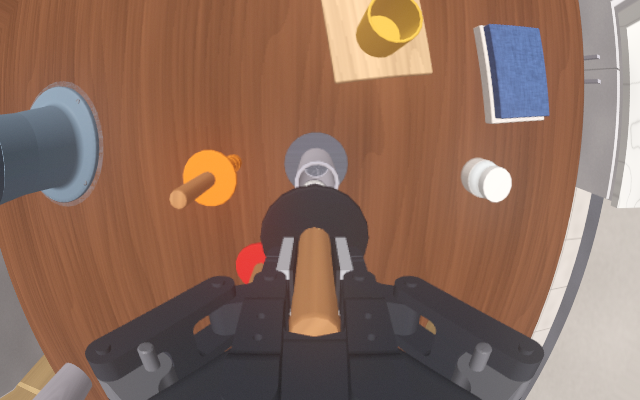

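View pics/scene4.png

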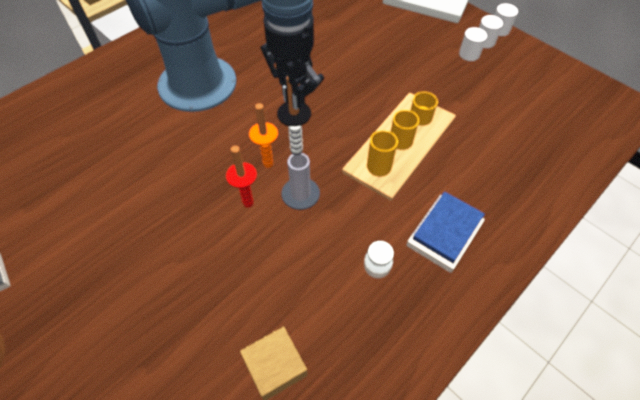

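The brush is out, upright, with its foot clear of the can. Next I'll hold it over the tall tumbler.

>>> apply_moves([
  {"claw": 0.01, "tx": 0.03, "ty": 0.014, "tz": 0, "ax": 0, "ay": 0, "az": 0},
  {"claw": 0.01, "tx": 0.065, "ty": 0.03, "tz": 0, "ax": 0, "ay": 0, "az": 0},
  {"claw": 0.01, "tx": 0.1, "ty": 0.047, "tz": 0, "ax": 0, "ay": 0, "az": 0},
  {"claw": 0.01, "tx": 0.135, "ty": 0.065, "tz": 0, "ax": 0, "ay": 0, "az": 0},
  {"claw": 0.01, "tx": 0.165, "ty": 0.08, "tz": 0, "ax": 0, "ay": 0, "az": 0},
  {"claw": 0.01, "tx": 0.181, "ty": 0.086, "tz": 0, "ax": 0, "ay": 0, "az": 0},
  {"claw": 0.01, "tx": 0.181, "ty": 0.086, "tz": 0, "ax": 0, "ay": 0, "az": 0},
  {"claw": 0.01, "tx": 0.181, "ty": 0.086, "tz": 0, "ax": 0, "ay": 0, "az": 0},
  {"claw": 0.01, "tx": 0.181, "ty": 0.086, "tz": 0, "ax": 0, "ay": 0, "az": 0},
])

```text
t: 24.25
position: [550.7, 131.2, 465.0]
eef_rot: [-0.0, 0.707, 0.707, -0.001]
contact_force: [0.4, 0.9, -1.0]
width: 16.9
```

```bash
python3 - <<'E'
from h import *
np.set_printoptions(suppress=True,precision=2)
p,d,W,s=wrist("w10")
print(s["t"],s["position"],s["eef_rot"],s["qpos"],s["contact_force"],s["width"])
for t in tumblers(p,W): print(*t)
for n in ["scene","top"]:
    p,d,W=cloud(n,n+"5")
    for t in tumblers(p,W): print(n,*t)
    a=cv2.imread(f"pics/{n}5.png"); a=a[20:220,300:500] if n=="scene" else a[130:330,120:320]
    cv2.imwrite(f"pics/{n}5c.png",cv2.resize(a,None,fx=2.5,fy=2.5,interpolation=2))
E
```

```text
24.25 [550.73 131.18 464.96] [-0.    0.71  0.71 -0.  ] [ 0.12  0.35  0.2   1.42 -0.    1.69] [ 0.4   0.89 -0.98] 16.86802691100945
[292.  16.] 1246 75.3 [521.5 320. ] [521.4 329.4]
[304.  89.] 1926 93.5 [536.3 231.7] [536.2 231.6]
[317. 167.] 1808 111.5 [551.1 141.3] [551.  131.8]
scene [399. 133.] 2552 112.3 [554.1 129.6] [554.1 129.4]
scene [263. 134.] 270 118.7 [351.3 -46.9] [342.5 -39.8]
top [251. 214.] 597 113.3 [547.8 131.3] [548.8 132.2]
top [207. 220.] 598 107.3 [490.6 143. ] [495.1 115.2]
```

View pics/w10.png

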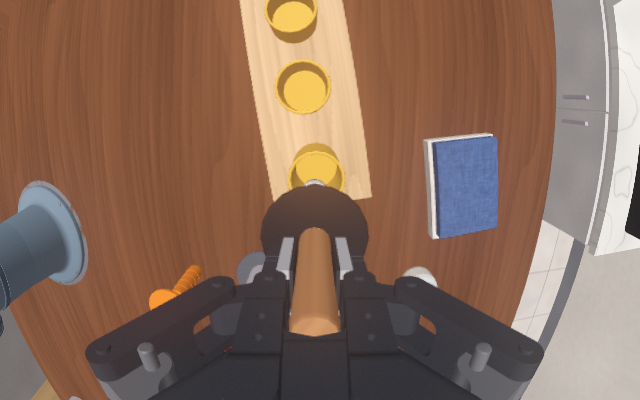

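View pics/scene5c.png

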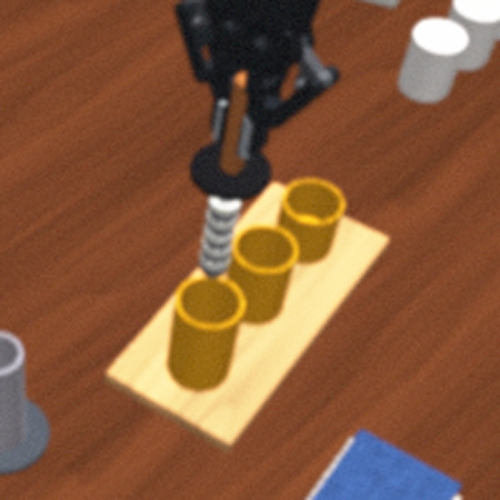

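Brush and tall tumbler are aligned within 1 mm. I'll lower the brush to just above the floor, then go in 1 mm steps.

>>> apply_moves([
  {"claw": 0.01, "tx": 0, "ty": 0, "tz": 0.02, "ax": 0, "ay": 0, "az": 0},
  {"claw": 0.01, "tx": 0, "ty": 0, "tz": 0.045, "ax": 0, "ay": 0, "az": 0},
  {"claw": 0.01, "tx": 0, "ty": 0, "tz": 0.07, "ax": 0, "ay": 0, "az": 0},
  {"claw": 0.01, "tx": 0, "ty": 0, "tz": 0.095, "ax": 0, "ay": 0, "az": 0},
  {"claw": 0.01, "tx": 0, "ty": 0, "tz": 0.11, "ax": 0, "ay": 0, "az": 0},
  {"claw": 0.01, "tx": 0, "ty": 0, "tz": 0.117, "ax": 0, "ay": 0, "az": 0},
  {"claw": 0.01, "tx": 0, "ty": 0, "tz": 0.119, "ax": 0, "ay": 0, "az": 0},
  {"claw": 0.01, "tx": 0, "ty": 0, "tz": 0.12, "ax": 0, "ay": 0, "az": 0},
  {"claw": 0.01, "tx": 0, "ty": 0, "tz": 0.12, "ax": 0, "ay": 0, "az": 0},
])

```text
t: 25.3
position: [551.6, 132.2, 346.3]
eef_rot: [0.001, 0.707, 0.707, 0.001]
contact_force: [0.2, -0.4, -0.5]
width: 16.6
```

>>> apply_moves([
  {"claw": 0.01, "tx": 0, "ty": 0, "tz": 0.001, "ax": 0, "ay": 0, "az": 0},
  {"claw": 0.01, "tx": 0, "ty": 0, "tz": 0.002, "ax": 0, "ay": 0, "az": 0},
  {"claw": 0.01, "tx": 0, "ty": 0, "tz": 0.003, "ax": 0, "ay": 0, "az": 0},
  {"claw": 0.01, "tx": 0, "ty": 0, "tz": 0.003, "ax": 0, "ay": 0, "az": 0},
])

```text
t: 25.7
position: [551.2, 132.3, 342.2]
eef_rot: [-0.0, 0.707, 0.707, -0.0]
contact_force: [-0.4, -0.3, -0.7]
width: 16.7
```

>>> apply_moves([
  {"claw": 0.01, "tx": 0, "ty": 0, "tz": 0.001, "ax": 0, "ay": 0, "az": 0},
  {"claw": 0.01, "tx": 0, "ty": 0, "tz": 0.001, "ax": 0, "ay": 0, "az": 0},
])

```text
t: 25.9
position: [551.1, 132.2, 341.1]
eef_rot: [-0.0, 0.707, 0.707, -0.0]
contact_force: [0.6, 1.0, -1.6]
width: 16.8
```

>>> apply_moves([
  {"claw": 0.01, "tx": 0, "ty": 0, "tz": 0.001, "ax": 0, "ay": 0, "az": 0},
  {"claw": 0.01, "tx": 0, "ty": 0, "tz": 0.001, "ax": 0, "ay": 0, "az": 0},
])

```text
t: 26.1
position: [551.1, 132.2, 340.1]
eef_rot: [-0.0, 0.707, 0.707, -0.0]
contact_force: [0.4, 0.2, -1.4]
width: 16.7
```

>>> apply_moves([
  {"claw": 0.01, "tx": 0, "ty": 0, "tz": 0.001, "ax": 0, "ay": 0, "az": 0},
  {"claw": 0.01, "tx": 0, "ty": 0, "tz": 0.001, "ax": 0, "ay": 0, "az": 0},
])

```text
t: 26.3
position: [551.3, 132.3, 339.5]
eef_rot: [0.0, 0.707, 0.707, 0.0]
contact_force: [1.1, -0.4, 0.6]
width: 16.9
```

>>> apply_moves([
  {"claw": 0.01, "tx": 0, "ty": 0, "tz": 0.001, "ax": 0, "ay": 0, "az": 0},
  {"claw": 0.01, "tx": 0, "ty": 0, "tz": 0.001, "ax": 0, "ay": 0, "az": 0},
])

```text
t: 26.5
position: [551.4, 132.3, 339.5]
eef_rot: [0.001, 0.707, 0.707, 0.001]
contact_force: [-1.6, -0.0, 5.4]
width: 17.1
```

The foot is on the floor at TCP z 339.5 with about 6 N. Now up past half depth, then down again.

>>> apply_moves([
  {"claw": 0.01, "tx": 0, "ty": 0, "tz": -0.015, "ax": 0, "ay": 0, "az": 0},
  {"claw": 0.01, "tx": 0, "ty": 0, "tz": -0.04, "ax": 0, "ay": 0, "az": 0},
  {"claw": 0.01, "tx": 0, "ty": 0, "tz": -0.06, "ax": 0, "ay": 0, "az": 0},
  {"claw": 0.01, "tx": 0, "ty": 0, "tz": -0.065, "ax": 0, "ay": 0, "az": 0},
  {"claw": 0.01, "tx": 0, "ty": 0, "tz": -0.065, "ax": 0, "ay": 0, "az": 0},
  {"claw": 0.01, "tx": 0, "ty": 0, "tz": -0.065, "ax": 0, "ay": 0, "az": 0},
])

```text
t: 27.1
position: [551.0, 132.2, 402.1]
eef_rot: [-0.0, 0.707, 0.707, -0.001]
contact_force: [-0.0, -0.1, -0.6]
width: 16.9
```

>>> apply_moves([
  {"claw": 0.01, "tx": 0, "ty": 0, "tz": 0.015, "ax": 0, "ay": 0, "az": 0},
  {"claw": 0.01, "tx": 0, "ty": 0, "tz": 0.035, "ax": 0, "ay": 0, "az": 0},
  {"claw": 0.01, "tx": 0, "ty": 0, "tz": 0.05, "ax": 0, "ay": 0, "az": 0},
  {"claw": 0.01, "tx": 0, "ty": 0, "tz": 0.058, "ax": 0, "ay": 0, "az": 0},
  {"claw": 0.01, "tx": 0, "ty": 0, "tz": 0.061, "ax": 0, "ay": 0, "az": 0},
  {"claw": 0.01, "tx": 0, "ty": 0, "tz": 0.062, "ax": 0, "ay": 0, "az": 0},
  {"claw": 0.01, "tx": 0, "ty": 0, "tz": 0.063, "ax": 0, "ay": 0, "az": 0},
  {"claw": 0.01, "tx": 0, "ty": 0, "tz": 0.064, "ax": 0, "ay": 0, "az": 0},
  {"claw": 0.01, "tx": 0, "ty": 0, "tz": 0.065, "ax": 0, "ay": 0, "az": 0},
  {"claw": 0.01, "tx": 0, "ty": 0, "tz": 0.065, "ax": 0, "ay": 0, "az": 0},
])

```text
t: 28.1
position: [551.6, 132.3, 339.5]
eef_rot: [0.001, 0.707, 0.707, 0.001]
contact_force: [-0.0, 0.3, 4.5]
width: 17.0
```

The tall one is done. Now on to the middle tumbler.

>>> apply_moves([
  {"claw": 0.01, "tx": 0, "ty": 0, "tz": -0.02, "ax": 0, "ay": 0, "az": 0},
  {"claw": 0.01, "tx": 0, "ty": 0, "tz": -0.05, "ax": 0, "ay": 0, "az": 0},
  {"claw": 0.01, "tx": 0, "ty": 0, "tz": -0.08, "ax": 0, "ay": 0, "az": 0},
  {"claw": 0.01, "tx": 0, "ty": 0, "tz": -0.11, "ax": 0, "ay": 0, "az": 0},
  {"claw": 0.01, "tx": 0, "ty": 0, "tz": -0.125, "ax": 0, "ay": 0, "az": 0},
  {"claw": 0.01, "tx": 0, "ty": 0, "tz": -0.125, "ax": 0, "ay": 0, "az": 0},
  {"claw": 0.01, "tx": 0.025, "ty": -0.004, "tz": -0.125, "ax": 0, "ay": 0, "az": 0},
  {"claw": 0.01, "tx": 0.055, "ty": -0.008, "tz": -0.125, "ax": 0, "ay": 0, "az": 0},
  {"claw": 0.01, "tx": 0.085, "ty": -0.013, "tz": -0.125, "ax": 0, "ay": 0, "az": 0},
  {"claw": 0.01, "tx": 0.099, "ty": -0.015, "tz": -0.125, "ax": 0, "ay": 0, "az": 0},
  {"claw": 0.01, "tx": 0.099, "ty": -0.015, "tz": -0.125, "ax": 0, "ay": 0, "az": 0},
  {"claw": 0.01, "tx": 0.099, "ty": -0.015, "tz": -0.125, "ax": 0, "ay": 0, "az": 0},
  {"claw": 0.01, "tx": 0.099, "ty": -0.015, "tz": -0.125, "ax": 0, "ay": 0, "az": 0},
])

```text
t: 29.4
position: [536.4, 230.2, 463.0]
eef_rot: [0.0, 0.707, 0.707, -0.0]
contact_force: [-0.5, -0.6, -0.7]
width: 16.9
```

```bash
cat > look.py <<'E'
import sys
from h import *
np.set_printoptions(suppress=True,precision=2)
k=sys.argv[1]
p,d,W,s=wrist("w"+k)
print(s["t"],s["position"],s["eef_rot"],s["qpos"],s["contact_force"],s["width"])
for t in tumblers(p,W): print(*t)
p,d,W=cloud("scene","scene"+k)
for t in tumblers(p,W): print(*t)
a=cv2.imread(f"pics/scene{k}.png")[20:220,300:500]; b=cv2.imread(f"pics/w{k}.png")
cv2.imwrite(f"pics/m{k}.png",np.hstack([cv2.resize(b,(480,300)),cv2.resize(a,(300,300),interpolation=2)]))
E
python3 look.py 11
```

```text
29.4 [536.36 230.16 462.98] [ 0.    0.71  0.71 -0.  ] [ 0.3   0.39  0.25  1.43 -0.    1.87] [-0.48 -0.61 -0.65] 16.88843095686374
[303.  91.] 1898 75.3 [521.  329.2] [521.2 329.1]
[316. 166.] 1769 93.5 [536.4 239.6] [536.1 231.7]
[399. 133.] 2528 112.4 [554.7 165.2] [554.4 129.4]
[263. 134.] 271 118.3 [351.6 -47.1] [341.3 -39.6]
```

View pics/m11.png

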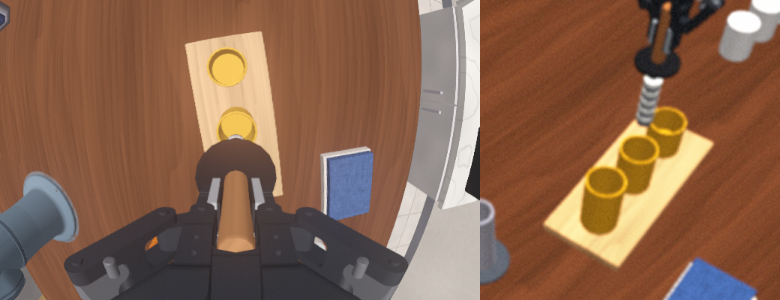

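The brush is centred over the middle tumbler and all three still stand. Down, with slow last millimetres.

>>> apply_moves([
  {"claw": 0.01, "tx": 0, "ty": 0, "tz": 0.02, "ax": 0, "ay": 0, "az": 0},
  {"claw": 0.01, "tx": 0, "ty": 0, "tz": 0.045, "ax": 0, "ay": 0, "az": 0},
  {"claw": 0.01, "tx": 0, "ty": 0, "tz": 0.07, "ax": 0, "ay": 0, "az": 0},
  {"claw": 0.01, "tx": 0, "ty": 0, "tz": 0.095, "ax": 0, "ay": 0, "az": 0},
  {"claw": 0.01, "tx": 0, "ty": 0, "tz": 0.11, "ax": 0, "ay": 0, "az": 0},
  {"claw": 0.01, "tx": 0, "ty": 0, "tz": 0.118, "ax": 0, "ay": 0, "az": 0},
  {"claw": 0.01, "tx": 0, "ty": 0, "tz": 0.12, "ax": 0, "ay": 0, "az": 0},
  {"claw": 0.01, "tx": 0, "ty": 0, "tz": 0.121, "ax": 0, "ay": 0, "az": 0},
  {"claw": 0.01, "tx": 0, "ty": 0, "tz": 0.122, "ax": 0, "ay": 0, "az": 0},
  {"claw": 0.01, "tx": 0, "ty": 0, "tz": 0.123, "ax": 0, "ay": 0, "az": 0},
  {"claw": 0.01, "tx": 0, "ty": 0, "tz": 0.124, "ax": 0, "ay": 0, "az": 0},
  {"claw": 0.01, "tx": 0, "ty": 0, "tz": 0.124, "ax": 0, "ay": 0, "az": 0},
])

```text
t: 30.7
position: [536.2, 231.3, 339.6]
eef_rot: [0.0, 0.707, 0.707, 0.0]
contact_force: [-0.3, -1.1, -0.6]
width: 16.9
```

>>> apply_moves([
  {"claw": 0.01, "tx": 0, "ty": 0, "tz": 0.001, "ax": 0, "ay": 0, "az": 0},
  {"claw": 0.01, "tx": 0, "ty": 0, "tz": 0.0015, "ax": 0, "ay": 0, "az": 0},
  {"claw": 0.01, "tx": 0, "ty": 0, "tz": 0.0015, "ax": 0, "ay": 0, "az": 0},
])

```text
t: 31.0
position: [536.3, 231.4, 339.5]
eef_rot: [0.001, 0.707, 0.708, 0.001]
contact_force: [-1.7, -0.7, 7.1]
width: 16.7
```

>>> apply_moves([
  {"claw": 0.01, "tx": 0, "ty": 0, "tz": -0.015, "ax": 0, "ay": 0, "az": 0},
  {"claw": 0.01, "tx": 0, "ty": 0, "tz": -0.035, "ax": 0, "ay": 0, "az": 0},
  {"claw": 0.01, "tx": 0, "ty": 0, "tz": -0.05, "ax": 0, "ay": 0, "az": 0},
  {"claw": 0.01, "tx": 0, "ty": 0, "tz": -0.052, "ax": 0, "ay": 0, "az": 0},
  {"claw": 0.01, "tx": 0, "ty": 0, "tz": -0.052, "ax": 0, "ay": 0, "az": 0},
  {"claw": 0.01, "tx": 0, "ty": 0, "tz": -0.052, "ax": 0, "ay": 0, "az": 0},
])

```text
t: 31.6
position: [535.8, 231.2, 388.7]
eef_rot: [-0.0, 0.707, 0.707, -0.001]
contact_force: [0.2, 0.9, -1.4]
width: 16.7
```

>>> apply_moves([
  {"claw": 0.01, "tx": 0, "ty": 0, "tz": 0.015, "ax": 0, "ay": 0, "az": 0},
  {"claw": 0.01, "tx": 0, "ty": 0, "tz": 0.032, "ax": 0, "ay": 0, "az": 0},
  {"claw": 0.01, "tx": 0, "ty": 0, "tz": 0.042, "ax": 0, "ay": 0, "az": 0},
  {"claw": 0.01, "tx": 0, "ty": 0, "tz": 0.047, "ax": 0, "ay": 0, "az": 0},
  {"claw": 0.01, "tx": 0, "ty": 0, "tz": 0.049, "ax": 0, "ay": 0, "az": 0},
  {"claw": 0.01, "tx": 0, "ty": 0, "tz": 0.05, "ax": 0, "ay": 0, "az": 0},
  {"claw": 0.01, "tx": 0, "ty": 0, "tz": 0.051, "ax": 0, "ay": 0, "az": 0},
  {"claw": 0.01, "tx": 0, "ty": 0, "tz": 0.052, "ax": 0, "ay": 0, "az": 0},
  {"claw": 0.01, "tx": 0, "ty": 0, "tz": 0.052, "ax": 0, "ay": 0, "az": 0},
])

```text
t: 32.5
position: [536.4, 231.4, 339.5]
eef_rot: [0.001, 0.707, 0.707, 0.001]
contact_force: [-1.7, 0.0, 4.5]
width: 16.8
```

The middle one is done. Now the short one.

>>> apply_moves([
  {"claw": 0.01, "tx": 0, "ty": 0, "tz": -0.02, "ax": 0, "ay": 0, "az": 0},
  {"claw": 0.01, "tx": 0, "ty": 0, "tz": -0.05, "ax": 0, "ay": 0, "az": 0},
  {"claw": 0.01, "tx": 0, "ty": 0, "tz": -0.08, "ax": 0, "ay": 0, "az": 0},
  {"claw": 0.01, "tx": 0, "ty": 0, "tz": -0.1, "ax": 0, "ay": 0, "az": 0},
  {"claw": 0.01, "tx": 0, "ty": 0, "tz": -0.105, "ax": 0, "ay": 0, "az": 0},
  {"claw": 0.01, "tx": 0, "ty": 0, "tz": -0.105, "ax": 0, "ay": 0, "az": 0},
  {"claw": 0.01, "tx": 0.025, "ty": -0.004, "tz": -0.105, "ax": 0, "ay": 0, "az": 0},
  {"claw": 0.01, "tx": 0.055, "ty": -0.008, "tz": -0.105, "ax": 0, "ay": 0, "az": 0},
  {"claw": 0.01, "tx": 0.085, "ty": -0.013, "tz": -0.105, "ax": 0, "ay": 0, "az": 0},
  {"claw": 0.01, "tx": 0.098, "ty": -0.015, "tz": -0.105, "ax": 0, "ay": 0, "az": 0},
  {"claw": 0.01, "tx": 0.098, "ty": -0.015, "tz": -0.105, "ax": 0, "ay": 0, "az": 0},
  {"claw": 0.01, "tx": 0.098, "ty": -0.015, "tz": -0.105, "ax": 0, "ay": 0, "az": 0},
  {"claw": 0.01, "tx": 0.098, "ty": -0.015, "tz": -0.105, "ax": 0, "ay": 0, "az": 0},
])

```text
t: 33.8
position: [521.3, 328.1, 442.4]
eef_rot: [0.0, 0.707, 0.707, -0.0]
contact_force: [0.4, -0.1, -0.7]
width: 17.0
```

```bash
python3 look.py 12
```

```text
33.8 [521.3  328.08 442.43] [ 0.    0.71  0.71 -0.  ] [ 0.46  0.46  0.31  1.42 -0.    2.03] [ 0.35 -0.1  -0.68] 17.005599541638485
[316. 167.] 1727 75.4 [521.3 337.8] [521.2 329. ]
[399. 133.] 2568 112.2 [554.4 128.9] [554.4 129.2]
[263. 134.] 278 118.2 [351.1 -47.3] [341.8 -40.7]
```

View pics/m12.png

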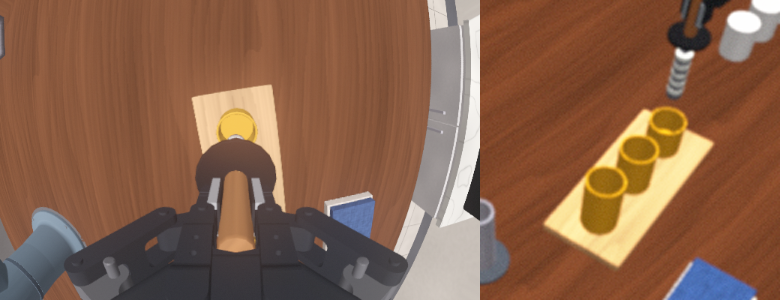

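The brush is centred over the short tumbler. Down.

>>> apply_moves([
  {"claw": 0.01, "tx": 0, "ty": 0, "tz": 0.02, "ax": 0, "ay": 0, "az": 0},
  {"claw": 0.01, "tx": 0, "ty": 0, "tz": 0.045, "ax": 0, "ay": 0, "az": 0},
  {"claw": 0.01, "tx": 0, "ty": 0, "tz": 0.07, "ax": 0, "ay": 0, "az": 0},
  {"claw": 0.01, "tx": 0, "ty": 0, "tz": 0.09, "ax": 0, "ay": 0, "az": 0},
  {"claw": 0.01, "tx": 0, "ty": 0, "tz": 0.098, "ax": 0, "ay": 0, "az": 0},
  {"claw": 0.01, "tx": 0, "ty": 0, "tz": 0.1, "ax": 0, "ay": 0, "az": 0},
  {"claw": 0.01, "tx": 0, "ty": 0, "tz": 0.101, "ax": 0, "ay": 0, "az": 0},
  {"claw": 0.01, "tx": 0, "ty": 0, "tz": 0.102, "ax": 0, "ay": 0, "az": 0},
  {"claw": 0.01, "tx": 0, "ty": 0, "tz": 0.103, "ax": 0, "ay": 0, "az": 0},
  {"claw": 0.01, "tx": 0, "ty": 0, "tz": 0.104, "ax": 0, "ay": 0, "az": 0},
  {"claw": 0.01, "tx": 0, "ty": 0, "tz": 0.104, "ax": 0, "ay": 0, "az": 0},
])

```text
t: 35.0
position: [521.2, 329.4, 339.6]
eef_rot: [0.0, 0.707, 0.708, 0.001]
contact_force: [-1.0, 0.1, 1.0]
width: 16.8
```

>>> apply_moves([
  {"claw": 0.01, "tx": 0, "ty": 0, "tz": 0.001, "ax": 0, "ay": 0, "az": 0},
  {"claw": 0.01, "tx": 0, "ty": 0, "tz": 0.001, "ax": 0, "ay": 0, "az": 0},
  {"claw": 0.01, "tx": 0, "ty": 0, "tz": 0.001, "ax": 0, "ay": 0, "az": 0},
])

```text
t: 35.3
position: [521.3, 329.4, 339.5]
eef_rot: [0.0, 0.707, 0.707, 0.001]
contact_force: [-1.3, -0.4, 7.1]
width: 16.6
```

>>> apply_moves([
  {"claw": 0.01, "tx": 0, "ty": 0, "tz": -0.015, "ax": 0, "ay": 0, "az": 0},
  {"claw": 0.01, "tx": 0, "ty": 0, "tz": -0.03, "ax": 0, "ay": 0, "az": 0},
  {"claw": 0.01, "tx": 0, "ty": 0, "tz": -0.039, "ax": 0, "ay": 0, "az": 0},
  {"claw": 0.01, "tx": 0, "ty": 0, "tz": -0.039, "ax": 0, "ay": 0, "az": 0},
  {"claw": 0.01, "tx": 0, "ty": 0, "tz": -0.039, "ax": 0, "ay": 0, "az": 0},
  {"claw": 0.01, "tx": 0, "ty": 0, "tz": -0.039, "ax": 0, "ay": 0, "az": 0},
])

```text
t: 35.9
position: [520.8, 329.1, 375.7]
eef_rot: [-0.0, 0.707, 0.707, -0.001]
contact_force: [-0.1, 0.1, -0.5]
width: 16.6
```

>>> apply_moves([
  {"claw": 0.01, "tx": 0, "ty": 0, "tz": 0.015, "ax": 0, "ay": 0, "az": 0},
  {"claw": 0.01, "tx": 0, "ty": 0, "tz": 0.028, "ax": 0, "ay": 0, "az": 0},
  {"claw": 0.01, "tx": 0, "ty": 0, "tz": 0.034, "ax": 0, "ay": 0, "az": 0},
  {"claw": 0.01, "tx": 0, "ty": 0, "tz": 0.036, "ax": 0, "ay": 0, "az": 0},
  {"claw": 0.01, "tx": 0, "ty": 0, "tz": 0.037, "ax": 0, "ay": 0, "az": 0},
  {"claw": 0.01, "tx": 0, "ty": 0, "tz": 0.038, "ax": 0, "ay": 0, "az": 0},
  {"claw": 0.01, "tx": 0, "ty": 0, "tz": 0.039, "ax": 0, "ay": 0, "az": 0},
  {"claw": 0.01, "tx": 0, "ty": 0, "tz": 0.039, "ax": 0, "ay": 0, "az": 0},
])

```text
t: 36.7
position: [521.1, 329.3, 339.5]
eef_rot: [0.0, 0.707, 0.707, 0.001]
contact_force: [-2.6, -1.2, 5.5]
width: 17.0
```

All are brushed. Now lift and return to the holder.

>>> apply_moves([
  {"claw": 0.01, "tx": 0, "ty": 0, "tz": -0.02, "ax": 0, "ay": 0, "az": 0},
  {"claw": 0.01, "tx": 0, "ty": 0, "tz": -0.05, "ax": 0, "ay": 0, "az": 0},
  {"claw": 0.01, "tx": 0, "ty": 0, "tz": -0.085, "ax": 0, "ay": 0, "az": 0},
  {"claw": 0.01, "tx": 0, "ty": 0, "tz": -0.115, "ax": 0, "ay": 0, "az": 0},
  {"claw": 0.01, "tx": 0, "ty": 0, "tz": -0.127, "ax": 0, "ay": 0, "az": 0},
  {"claw": 0.01, "tx": -0.02, "ty": -0.003, "tz": -0.127, "ax": 0, "ay": 0, "az": 0},
  {"claw": 0.01, "tx": -0.06, "ty": -0.009, "tz": -0.127, "ax": 0, "ay": 0, "az": 0},
  {"claw": 0.01, "tx": -0.1, "ty": -0.015, "tz": -0.127, "ax": 0, "ay": 0, "az": 0},
  {"claw": 0.01, "tx": -0.14, "ty": -0.021, "tz": -0.127, "ax": 0, "ay": 0, "az": 0},
  {"claw": 0.01, "tx": -0.18, "ty": -0.027, "tz": -0.127, "ax": 0, "ay": 0, "az": 0},
  {"claw": 0.01, "tx": -0.22, "ty": -0.033, "tz": -0.127, "ax": 0, "ay": 0, "az": 0},
  {"claw": 0.01, "tx": -0.26, "ty": -0.039, "tz": -0.127, "ax": 0, "ay": 0, "az": 0},
  {"claw": 0.01, "tx": -0.3, "ty": -0.045, "tz": -0.127, "ax": 0, "ay": 0, "az": 0},
  {"claw": 0.01, "tx": -0.335, "ty": -0.05, "tz": -0.127, "ax": 0, "ay": 0, "az": 0},
  {"claw": 0.01, "tx": -0.365, "ty": -0.053, "tz": -0.127, "ax": 0, "ay": 0, "az": 0},
  {"claw": 0.01, "tx": -0.378, "ty": -0.055, "tz": -0.127, "ax": 0, "ay": 0, "az": 0},
  {"claw": 0.01, "tx": -0.378, "ty": -0.055, "tz": -0.127, "ax": 0, "ay": 0, "az": 0},
  {"claw": 0.01, "tx": -0.378, "ty": -0.055, "tz": -0.127, "ax": 0, "ay": 0, "az": 0},
  {"claw": 0.01, "tx": -0.378, "ty": -0.055, "tz": -0.127, "ax": 0, "ay": 0, "az": 0},
])

```text
t: 38.6
position: [466.5, -47.8, 464.8]
eef_rot: [-0.0, 0.706, 0.708, 0.0]
contact_force: [-0.7, 0.6, 0.6]
width: 16.8
```

```bash
python3 look.py 13; python3 - <<'E'
from h import *
np.set_printoptions(suppress=True,precision=2)
p,d,W,s=wrist(); print(s["position"])
x,y,z=W[...,0],W[...,1],W[...,2]
Q=W[(np.hypot(x-466,y+50)<26)&(z>110)&(z<135)]
print("can rim",len(Q),(Q.max(0)+Q.min(0))/2,np.ptp(Q,axis=0),circ(Q[np.hypot(*(Q[:,:2]-[466,-50]).T)>17],21))
a=cv2.imread("pics/scene13.png")[80:220,230:370]; cv2.imwrite("pics/c13.png",cv2.resize(a,None,fx=4,fy=4,interpolation=2))
E
```

```text
38.6 [466.53 -47.77 464.83] [-0.    0.71  0.71  0.  ] [-0.24  0.15 -0.07  1.35  0.    1.33] [-0.66  0.57  0.6 ] 16.7758874280841
[390.  26.] 2523 111.1 [550.3 128. ] [550.3 131.8]
[399. 133.] 2559 112.3 [554.2 130.5] [554.5 129.4]
[263. 134.] 275 118.0 [350.2 -46.5] [342.1 -40. ]
[466.54 -47.76 464.79]
can rim 342 [467.67 -40.   117.91] [44.23 27.96 14.34] [467.18 -48.24]
```

View pics/c13.png

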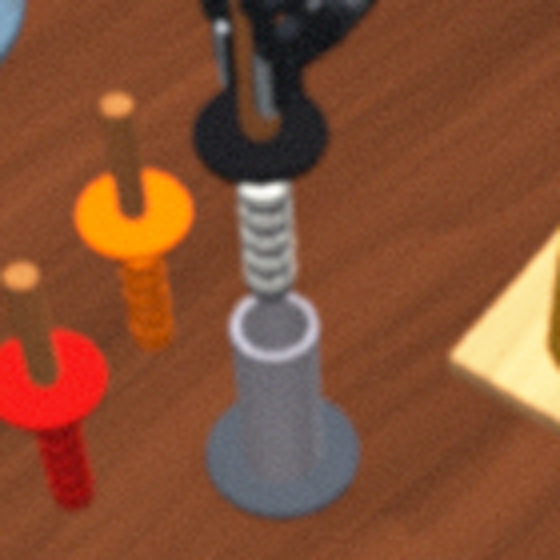

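View pics/w13.png

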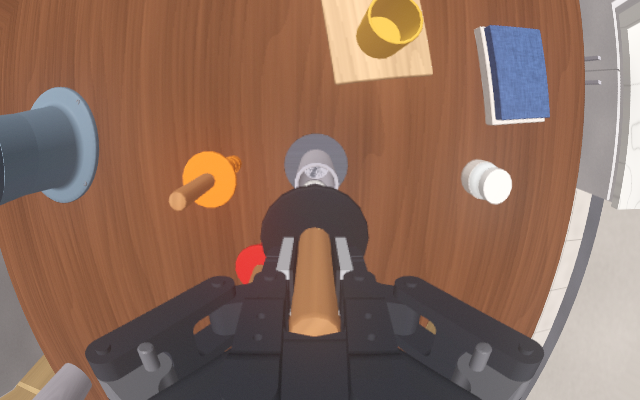

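The foot is directly over the can's mouth. Lowering it in.

>>> apply_moves([
  {"claw": 0.01, "tx": -0.0005, "ty": 0, "tz": 0.015, "ax": 0, "ay": 0, "az": 0},
  {"claw": 0.01, "tx": -0.0005, "ty": 0, "tz": 0.03, "ax": 0, "ay": 0, "az": 0},
  {"claw": 0.01, "tx": -0.0005, "ty": 0, "tz": 0.05, "ax": 0, "ay": 0, "az": 0},
  {"claw": 0.01, "tx": -0.0005, "ty": 0, "tz": 0.075, "ax": 0, "ay": 0, "az": 0},
  {"claw": 0.01, "tx": -0.0005, "ty": 0, "tz": 0.1, "ax": 0, "ay": 0, "az": 0},
  {"claw": 0.01, "tx": -0.0005, "ty": 0, "tz": 0.12, "ax": 0, "ay": 0, "az": 0},
  {"claw": 0.01, "tx": -0.0005, "ty": 0, "tz": 0.13, "ax": 0, "ay": 0, "az": 0},
  {"claw": 0.01, "tx": -0.0005, "ty": 0, "tz": 0.134, "ax": 0, "ay": 0, "az": 0},
  {"claw": 0.01, "tx": -0.0005, "ty": 0, "tz": 0.136, "ax": 0, "ay": 0, "az": 0},
  {"claw": 0.01, "tx": -0.0005, "ty": 0, "tz": 0.137, "ax": 0, "ay": 0, "az": 0},
  {"claw": 0.01, "tx": -0.0005, "ty": 0, "tz": 0.137, "ax": 0, "ay": 0, "az": 0},
])

```text
t: 39.85
position: [466.8, -49.4, 328.6]
eef_rot: [0.001, 0.707, 0.707, 0.0]
contact_force: [-0.1, -0.1, -1.0]
width: 16.7
```

>>> apply_moves([
  {"claw": 0.01, "tx": 0, "ty": 0, "tz": 0.001, "ax": 0, "ay": 0, "az": 0},
  {"claw": 0.01, "tx": 0, "ty": 0, "tz": 0.0015, "ax": 0, "ay": 0, "az": 0},
  {"claw": 0.01, "tx": 0, "ty": 0, "tz": 0.0015, "ax": 0, "ay": 0, "az": 0},
])

```text
t: 40.15
position: [466.5, -49.4, 326.5]
eef_rot: [0.0, 0.707, 0.707, 0.0]
contact_force: [-0.6, -0.0, -0.3]
width: 16.9
```

>>> apply_moves([
  {"claw": 0.01, "tx": 0, "ty": 0, "tz": 0.001, "ax": 0, "ay": 0, "az": 0},
  {"claw": 0.01, "tx": 0, "ty": 0, "tz": 0.001, "ax": 0, "ay": 0, "az": 0},
])

```text
t: 40.35
position: [466.5, -49.4, 326.5]
eef_rot: [0.001, 0.707, 0.707, 0.0]
contact_force: [-2.0, 0.7, 8.2]
width: 17.0
```

The collar rests on the rim. Opening and backing off upward.

>>> apply_moves([
  {"claw": 0.03, "tx": 0, "ty": 0, "tz": 0, "ax": 0, "ay": 0, "az": 0},
  {"claw": 0.06, "tx": 0, "ty": 0, "tz": 0, "ax": 0, "ay": 0, "az": 0},
  {"claw": 0.06, "tx": 0, "ty": 0, "tz": 0, "ax": 0, "ay": 0, "az": 0},
  {"claw": 0.06, "tx": 0, "ty": 0, "tz": 0, "ax": 0, "ay": 0, "az": 0},
  {"claw": 0.06, "tx": 0, "ty": 0, "tz": -0.02, "ax": 0, "ay": 0, "az": 0},
  {"claw": 0.06, "tx": 0, "ty": 0, "tz": -0.05, "ax": 0, "ay": 0, "az": 0},
  {"claw": 0.06, "tx": 0, "ty": 0, "tz": -0.09, "ax": 0, "ay": 0, "az": 0},
  {"claw": 0.06, "tx": 0, "ty": 0, "tz": -0.12, "ax": 0, "ay": 0, "az": 0},
  {"claw": 0.06, "tx": -0.04, "ty": 0, "tz": -0.12, "ax": 0, "ay": 0, "az": 0},
  {"claw": 0.06, "tx": -0.08, "ty": 0, "tz": -0.12, "ax": 0, "ay": 0, "az": 0},
  {"claw": 0.06, "tx": -0.12, "ty": 0.02, "tz": -0.12, "ax": 0, "ay": 0, "az": 0},
  {"claw": 0.06, "tx": -0.16, "ty": 0.04, "tz": -0.12, "ax": 0, "ay": 0, "az": 0},
  {"claw": 0.06, "tx": -0.2, "ty": 0.05, "tz": -0.12, "ax": 0, "ay": 0, "az": 0},
  {"claw": 0.06, "tx": -0.23, "ty": 0.05, "tz": -0.12, "ax": 0, "ay": 0, "az": 0},
  {"claw": 0.06, "tx": -0.23, "ty": 0.05, "tz": -0.12, "ax": 0, "ay": 0, "az": 0},
  {"claw": 0.06, "tx": -0.23, "ty": 0.05, "tz": -0.12, "ax": 0, "ay": 0, "az": 0},
])

```text
t: 41.95
position: [516.5, -279.7, 444.7]
eef_rot: [-0.001, 0.707, 0.707, 0.0]
contact_force: [-0.0, 0.1, 0.5]
width: 59.6
```

```bash
python3 - <<'E'
from h import *
np.set_printoptions(suppress=True,precision=2)
s=manip.read_state();print(s["t"],s["position"],s["width"])
for n in ["scene","top"]:
    p,d,W=cloud(n,n+"14")
    for t in tumblers(p,W): print(n,*t)
    x,y,z=W[...,0],W[...,1],W[...,2]
    m=((z>30)&(z<260)&(x>250)&(x<900)&(y>-500)&(y<500)).astype(np.uint8)
    k,l,st,ce=cv2.connectedComponentsWithStats(m)
    for i in range(1,k):
        if st[i,4]>80:
            P=W[l==i]; print(n,"obj",ce[i],st[i,4],P.min(0),P.max(0))
E
```

```text
41.95 [ 516.48 -279.72  444.69] 59.61325542339482
scene [399. 133.] 2555 112.0 [553.9 130. ] [554.3 129.6]
scene [263. 134.] 275 118.7 [350.7 -47.7] [342.3 -40.8]
scene obj [399.43 132.53] 2422 [493.87  96.97  30.03] [585.7  358.75 114.86]
scene obj [263.17 133.28] 830 [319.43 -79.54  30.5 ] [383.72 -15.86 202.27]
scene obj [298.   165.36] 1184 [437.23 -83.21  30.11] [500.07 -19.06 217.12]
scene obj [241.42 174.45] 887 [ 374.   -184.4    30.15] [ 438.02 -124.23  201.29]
scene obj [448.53 226.55] 2727 [714.26  26.81  30.13] [832.97 180.36  47.12]
scene obj [379.36 257.36] 698 [693.6  -91.91  30.01] [747.52 -38.68  73.24]
scene obj [273.22 362.09] 2695 [ 664.42 -407.49   30.02] [ 773.84 -299.69   54.8 ]
top [248. 211.] 779 114.3 [548.  132.2] [548.6 131.7]
top [206. 219.] 763 95.4 [534.2 230.3] [533.9 231.5]
top [165. 227.] 735 77.4 [518.7 328.3] [518.8 328.5]
top obj [262.63 125.92] 2300 [708.26  30.64  30.13] [827.4  182.75  49.44]
top obj [451.09 141.52] 1317 [ 671.23 -404.83   30.25] [ 768.97 -296.66   56.9 ]
top obj [331.64 144.53] 468 [686.58 -88.4   30.19] [738.69 -35.06  76.  ]
top obj [247.35 211.03] 561 [517.71 101.36  30.05] [581.05 161.67 115.42]
top obj [204.79 218.92] 527 [502.93 200.4   30.1 ] [564.28 262.21  97.52]
top obj [164.3 226.7] 469 [487.79 296.97  30.07] [548.33 358.97  80.52]
top obj [327.1  244.99] 673 [432.84 -79.46 122.73] [493.85 -19.01 218.2 ]
top obj [374.23 273.27] 601 [ 369.17 -182.55  108.48] [ 431.17 -121.6   203.06]
top obj [325.91 300.  ] 704 [315.68 -75.75 107.25] [379.11 -15.68 203.07]
```

View pics/scene14.png

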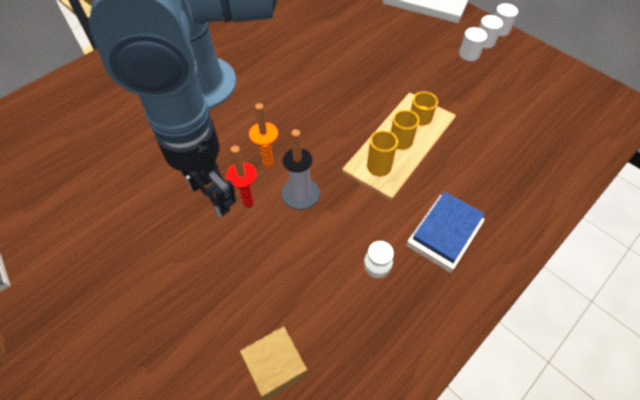

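View pics/top14.png

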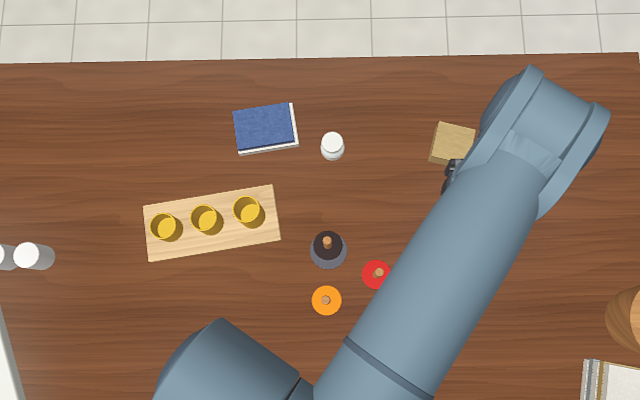

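The tumblers at top pixels (166,227), (207,219) and (249,211) stand apart on the tray. The brush hangs in its can at (327,245), and the bystanders are where they began. Handing in.

```bash
python3 -c "
from station import manip
print(manip.job_done())"
```

```text
the job is handed in; nothing more can be done
None
```

The job is done and handed in at about 42 s of the 210 s allowed. I moved all three tumblers onto the tray first, then brushed the tall, the middle and the short one in that order. In each one the brush touched the bottom (about 5–8 N), rose past half the depth and touched the bottom again. I then hung the black-collared brush back in its can.

In the last camera checks, the three tumblers stood upright on the tray about 100 mm apart centre to centre, so none touch. The brush collar rested on the can's rim, and the books, jar, gift box and the red and orange brushes were where they started. I saw no tumbler knocked aside. Each fixed camera read positions 2–5 mm differently from the other, so I used the wrist camera's positions; no other check failed or disagreed.

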